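# Fit the griddle's heat control, lock it with the cam and set its dial to the marker

## Task

Take the griddle's heat control out of its wooden cradle, holding it by its body and never lifting it by its dial, and stand it in the dock at the front of the griddle with its brass contacts toward the griddle. Then swing the cam lever a full quarter turn home so that the control is drawn tight against the griddle, and only after that turn the dial until its pointer stands at the small raised steel marker on the scale, without pushing the marker. Leave the other things on the worktop standing where they are.

Things in the scene. Friction and masses are not known exactly. Their poses are not given: they have to be found in the camera images.
- griddle: Fixed electric griddle with the control's dock at its front. Origin on the worktop under the dock's centre; +x points from dock to hot plate, z up. Dark hot plate: x +63 to +223 mm, y -60 to +140, 51 high, side handles 15 to 20 mm more. Black dock floor 6 mm thick, x -125 to +75, y +-45. Two steel cheeks at the dock's ends: inner faces y = +-35.5, 8 thick, x -22 to +22, tops at z 56 mm
- seat (a point): Foot of the contact tongue's front face, on the dock floor (griddle frame x +27, y 0, z +6 mm); the control's contact point comes here when drawn tight. The steel tongue is low (top at z 18 mm), 60 mm wide, 37 mm long toward the hot plate. The box has 71 mm in y between the cheeks, and 62 mm in x between tongue and jaw
- jaw_face (a point): Middle of the foot of the dock's sliding steel jaw, on the face toward the control (griddle frame x -35, y 0, z +6 mm when the cam is open). Low: top at z 18 mm; 50 mm wide. The cam drives it 8 mm toward +x. In the dock the control can be held only by its long faces (+-x), above jaw and tongue
- cradle: Fixed wooden cradle for the control: floor 6 mm thick, 74 x 66 mm; two walls at x = +-32.5 mm, 8 mm thick, 60 mm long in y, 54 mm high, reaching 4 mm above the control's box and 1.5 mm from its long faces; open at both ends in y. Origin under its centre. A bare strip of worktop to put the control down on lies before the sink: world x 0.38 to 0.50 m, y -0.20 to 0.28 m
- control: Loose black box, the heat control, 54 (x) x 64 (y) x 44 mm high, 0.2 to 0.4 kg, dial on top to 82 mm; origin at the centre of its underside, z up. Its +x face has the two brass contacts. Starts on the cradle's floor, axes as the cradle's. There only its ends (+-y, 64 mm apart) can be gripped, in the dock only its +-x faces: put it down on the worktop between and take it the other way
- dial: Grey dial: skirt of radius 16.5 mm, 8 mm high, with an upright bar grip 32 mm long, 12 mm thick, 52 to 82 mm above the control's underside. Origin on its axis, on the control's top, 44 mm above its underside, at the middle of the box; z up; +x runs along the bar to the pointer end (white line, small nose). Stays where left (0.03 N m)
- pointer (a point): Point in line with the dial's pointer, 22 mm from the axis, on the control's top. Low stop: +135 degrees from the control's +x (counter-clockwise from above); from there it turns clockwise through 270 degrees. Starts 0 to 29 degrees past the low stop
- marker: Small raised steel marker tab (4.5 x 5 mm, 6 mm high, much taller than the flat white scale ticks) on the control's top. This origin is on the dial's axis, on the control's top; +x points from the axis to the tab. It lies 120 to 167 degrees clockwise from the dial's low stop, so always clockwise of the pointer's start; very stiff, not to be moved
- mark (a point): The marker tab's place, 22 mm from the dial's axis; the pointer must end in line with it
- cam (a joint): Angle of the cam lever, rad: 0 open, 1.571 home at its stop. Open, the lever points along griddle -x; it turns counter-clockwise seen from above until it points along griddle -y. Starts at 0 to 0.25. Stays where it is left; friction about 0.2 N m, somewhat more as the jaw meets the control
- contact (a point): Middle of the lower edge of the control's contact face (control frame x +27, y 0, z 0)
- cam_pivot (a point): Turning axis of the cam lever, at the lever's top (43 mm over the worktop; griddle frame x -74, y 0). The lever is a black upright blade 11 mm thick, 26 mm tall (z 17 to 43 mm over the worktop), reaching from 8 mm behind the axis to 52 mm in front of it
- cam_tip (a point): Far end of the cam lever at its top, 52 mm from the axis
- honey_jar: Bystander, loose amber jar with cork lid, 55 mm across, 81 mm high, origin under its centre. Leave alone
- steel_tumbler: Bystander, loose steel tumbler upside down, 68 mm across, 74 mm high, origin under its centre. Leave alone
- tablet_tub: Bystander, loose lidded tub, 57 mm across, 80 mm high, origin under its centre. Leave alone. The honey jar, tumbler and tub change places among themselves: one stands on the strip in front of the sink, one near the cradle, one near the dock
- mug_tall: Bystander, loose tall mug, 79 x 116 mm with its handle, 112 mm high, origin under its centre. Leave alone
- vinegar: Bystander, loose bottle, 45 mm across, 181 mm high, origin under its centre. Leave alone
- spice_cumin: Bystander, loose spice jar, 41 mm across, 109 mm high, origin under its centre. Leave alone

How it is judged:
By the outcome, as a careful person would: the job done as asked, in the order asked, and still so for the second after the job is handed in, with the robot touching nothing.
It also fails if it takes over 72 s, if anything falls off the work surface, if the arm or the gripper's body presses on something with over 40 N, if the wrist force passes 120 N, or if a joint passes its speed limit or range.

## Robot

A 6-joint arm with a two-finger parallel gripper is mounted at the origin on a cart in front of the work surface, level with it; the furniture and walls round the work are solid. World frame = base frame: x ahead of the robot, y to its left, z up, the work surface at z = 0. Lengths are in m, angles in rad, forces in N, time in s.
With the tool pointing down it reaches from about 0.25 to 0.725 m from the base axis. Payload 4 kg.
Tool frame: the origin (TCP) lies on the centre line of the jaws, within the pads' length; the fingertips stand 14 mm ahead of it and the grasp point (between the pads) lies 5 mm behind it; z points along the fingers, x is the direction in which the jaws open and shut, and the axes are right-handed (so a half turn about z gives the same grasp; the last joint's range is limited). The gripper opens to 85 mm and grips with 20 to 120 N. Pads are 22 mm wide; open, the fingers measure 114 mm over their backs; the gripper's body (76 mm by 85 mm) begins 54 mm behind the grasp point. The pads swing forward as they close: fully open they stand 13 mm farther back than shut.
Start: joints at [1.239, 0.241, 0.005, 1.335, 0, 1.571], TCP at [0.163, 0.473, 0.245] pointing down, gripper open.
Joint ranges: [-2.72, 2.72], [-1.05, 1.87], [-1.09, 1.28], [-1.99, 2.15], [-1.42, 1.44], [-3.14, 3.14]. Speed limits (rad/s): [2.79, 2.79, 3.14, 3.14, 3.14, 3.14].

## Interface

Orientations are given as a unit quaternion [x, y, z, w].
In Python, from workcell import get_obs, optics, ticket gives the robot as it stands.
- The arm moves only by the shell command python3 -m inch 'ROWS'. ROWS is JSON, a list that holds one entry, the list of rows, each a list of 5 numbers: the finger opening in cm, from 0 to 8.54, then the shift along the tool's x, y, z in cm, then the turn about the tool's z in degrees. In form: [[[fingers, dx, dy, dz, roll], ...]]. A call has exactly 5 rows; each row is the pose to reach, as a shift and turn from the pose measured when the call began, along the tool's axes at that moment; what a row does not reach only later rows make up. A row lasts 1/8 s, in which the tool goes at most 62.5 mm and 10.7 degrees, less where a joint would pass 70% of its speed; a pose out of reach is approached as far as the arm can. A call with a gripper value outside its range is refused whole. The fingers move at their own pace and stop on an object; the grip force is fixed at half the most. Time passes only in rows, so rows that repeat a pose let the fingers close, or fill a call up. It gives the time, the measured TCP pose, the force and the opening at its end, in the units of the state.
- get_obs(): the state, without advancing time (a new reading comes with each control period).
- optics.camera(name): name is "scene" or "side" or "wrist"; returns (picture, depth): 384x512x3 uint8, red, green, blue; 384x512 float32, m along the optical axis (not along the pixel's ray), 0 where there is no reading.
- optics.camera_info(name): a dict with "vfov" (degrees; the focal length in pixels is half the picture's height over the tangent of half this angle, whatever the lens; pixels are square), "cx", "cy" (the principal point, pixels), "R" (3x3) and "t" (3): a world point X has camera coordinates R X + t. Camera axes: x right, y down, z forward; pixel columns grow to the right and rows downward; lengths in m; the calibration is good to about 2 mm. A picture is of the moment at which its call begins: read the wrist's pose just before it. camera_info takes no time and is no camera call; for the wrist camera it gives the pose at the moment of the call.
- ticket.job_done(): hands the job in, once; it reports no verdict.
The state is a dict: "clock": time; "joint_pos": joint angles; "joint_vel": joint speeds; "tau": joint torques, N m; "eef_pos": TCP position; "tool_rot": TCP orientation; "ft_force": force on the tool from outside, world axes, zero at the start; "ft_torque": the same for the moment, N m; "grip_width": finger opening in m.
Only numpy, scipy, OpenCV 4.12 (cv2) and the standard library are available. Lean on these libraries where they do the work, as an engineer would, in place of code of your own. Each camera call takes 0.05 s, during which the arm holds its last target.

## Working session

There is one attempt and no reset: what is moved stays moved. The work goes in short steps, Python scripts to look and compute and a shell command to move; the robot and the scene stay as the last step left them, time stands still between calls to the robot, and variables do not carry over. Pictures are saved under pics/ and viewed, and the job is handed in when it is done.

```bash
ls; mkdir -p pics; cat > h.py <<'E'
import numpy as np, cv2
from workcell import get_obs, optics, ticket
from scipy.spatial.transform import Rotation as Rot
def cap(n,f=None):
    ci=optics.camera_info(n); p,d=optics.camera(n)
    np.savez('last_'+n+'.npz',p=p,d=d,R=ci['R'],t=ci['t'],v=ci['vfov'],cx=ci['cx'],cy=ci['cy'])
    if f: cv2.imwrite('pics/'+f,p[:,:,::-1])
    return p,d,ci
class L:
    def __init__(s,n):
        z=np.load('last_'+n+'.npz'); s.p=z['p'];s.d=z['d'];s.R=z['R'];s.t=z['t'];s.cx=float(z['cx']);s.cy=float(z['cy'])
        s.f=s.p.shape[0]/2/np.tan(np.radians(float(z['v']))/2)
    def ray(s,u,v):
        c=-s.R.T@s.t; w=s.R.T@np.array([(u-s.cx)/s.f,(v-s.cy)/s.f,1]); return c,w
    def onz(s,u,v,z):
        c,w=s.ray(u,v); return c+w*(z-c[2])/w[2]
    def pt(s,u,v):
        c,w=s.ray(u,v); return c+w*s.d[int(round(v)),int(round(u))]
    def cloud(s):
        v,u=np.mgrid[:s.d.shape[0],:s.d.shape[1]]
        k=np.stack([(u-s.cx)/s.f,(v-s.cy)/s.f,np.ones(u.shape)],-1)*s.d[...,None]
        return (k-s.t)@s.R
    def proj(s,X):
        k=s.R@np.asarray(X)+s.t; return s.cx+s.f*k[0]/k[2], s.cy+s.f*k[1]/k[2]
def st():
    o=get_obs(); e=np.array(o['eef_pos']); q=Rot.from_quat(o['tool_rot']); M=q.as_matrix()
    print('t',round(o['clock'],2),'eef',e.round(4),'x',M[:,0].round(3),'z',M[:,2].round(3),'F',np.round(o['ft_force'],1),'w',round(o['grip_width'],4),'j',np.round(o['joint_pos'],2))
    return e,M
def shift(target,yaw=None):
    "tool shift in cm to reach world target TCP; yaw = desired angle (deg) of tool x in world"
    o=get_obs(); e=np.array(o['eef_pos']); M=Rot.from_quat(o['tool_rot']).as_matrix()
    s=M.T@(np.array(target)-e)*100; r=None
    if yaw is not None:
        x=np.array([np.cos(np.radians(yaw)),np.sin(np.radians(yaw)),0]); k=M.T@x; r=np.degrees(np.arctan2(k[1],k[0]))
    print('shift cm',s.round(2),'roll',r)
E
python3 - <<'E'
from h import *
st()
for n in ['scene','side','wrist']:
    p,d,ci=cap(n,n+'0.png'); print(n,ci['vfov'],np.round(-np.array(ci['R']).T@ci['t'],3))
E
```

```text
pics
t 0.0 eef [0.1627 0.4721 0.2444] x [ 0.326  0.945 -0.002] z [-0.001 -0.002 -1.   ] F [-0.7  0.6 -0.1] w 0.0854 j [ 1.24  0.24  0.    1.34 -0.    1.57]
scene 50.73495456010374 [-0.48  -1.013  0.743]
side 51.645589503151825 [0.328 1.358 1.17 ]
wrist 70.20245374819706 [0.084 0.501 0.372]
```

View pics/scene0.png

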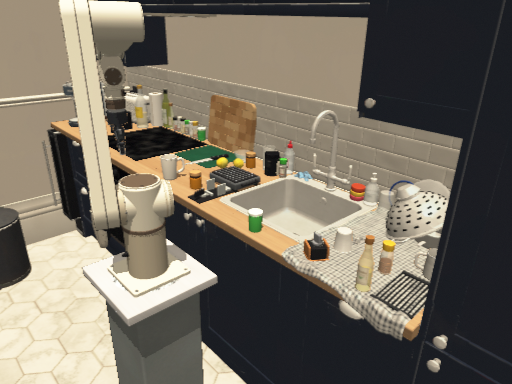

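View pics/side0.png

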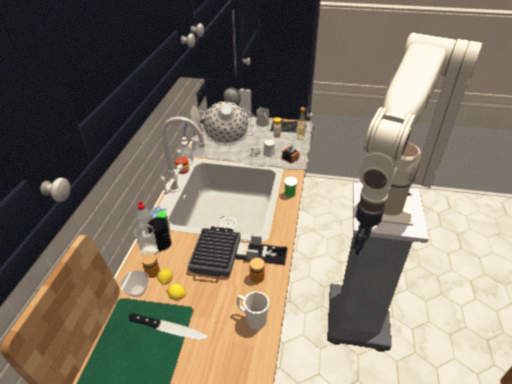

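View pics/wrist0.png

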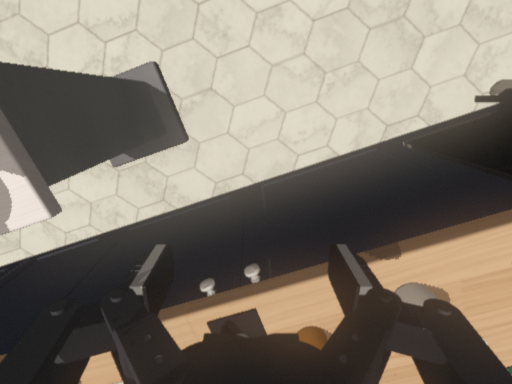

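Scene: the dock is at about (210,190), the cradle with the control at (317,248), and the green tumbler/tub on the strip at (256,220). In the side view the dock is at (262,252) and the cradle at (290,155). Next I'll enlarge these and get points.

```bash
python3 - <<'E'
from h import *
s=L('scene'); d=L('side')
for n,c,(u,v) in [('s cradle',s,(317,240)),('s cr',s,(317,255)),('s lid',s,(256,213)),('s dock',s,(210,190)),('s honey',s,(196,173)),('d cradle',d,(290,153)),('d green',d,(291,181)),('d dock',d,(258,245)),('d lever',d,(275,254)),('d honey',d,(257,262)),('d mug',d,(255,300)),('d plate',d,(215,250)),('s vin',s,(368,242)),('s spice',s,(388,244)),('s white',s,(345,230))]:
    print(n,c.pt(u,v).round(3))
def z(c,x0,y0,w,h,f,k):
    cv2.imwrite('pics/'+f,cv2.resize(c.p[y0:y0+h,x0:x0+w,::-1],None,fx=k,fy=k,interpolation=cv2.INTER_CUBIC))
z(s,290,225,60,45,'a1.png',12); z(s,180,150,90,60,'a2.png',8); z(d,270,135,45,35,'a3.png',15); z(d,180,220,120,70,'a4.png',6)
E
```

```text
s cradle [ 0.464 -0.294  0.066]
s cr [ 0.444 -0.315  0.027]
s lid [ 0.426 -0.035  0.08 ]
s dock [0.523 0.383 0.008]
s honey [0.49  0.442 0.081]
d cradle [ 0.463 -0.274  0.051]
d green [ 0.43  -0.012  0.084]
d dock [0.519 0.316 0.008]
d lever [0.446 0.36  0.019]
d honey [0.496 0.464 0.084]
d mug [0.476 0.61  0.071]
d plate [0.666 0.406 0.051]
s vin [ 0.421 -0.504  0.169]
s spice [ 0.552 -0.499  0.109]
s white [ 0.578 -0.323  0.075]
```

View pics/a1.png

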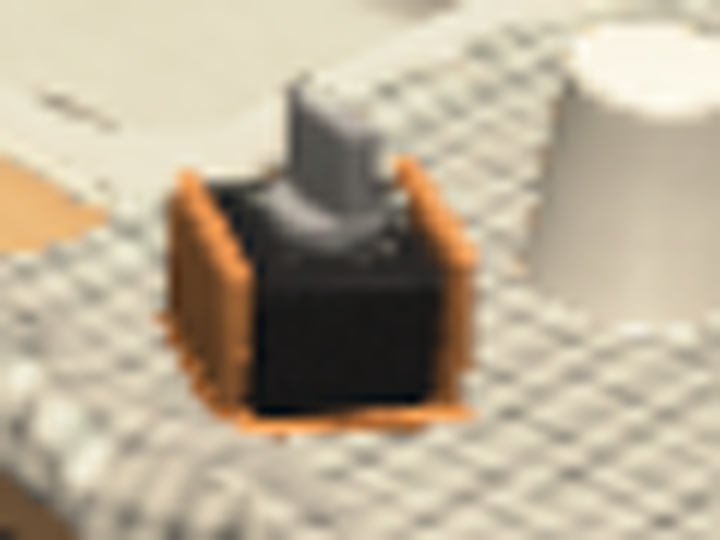

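View pics/a2.png

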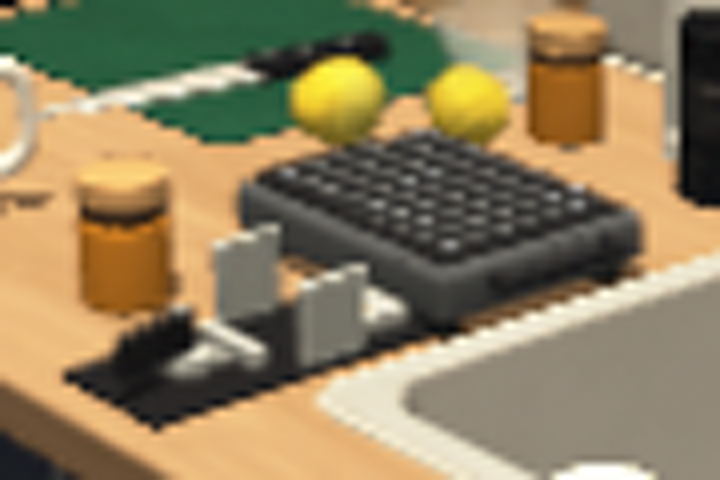

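View pics/a3.png

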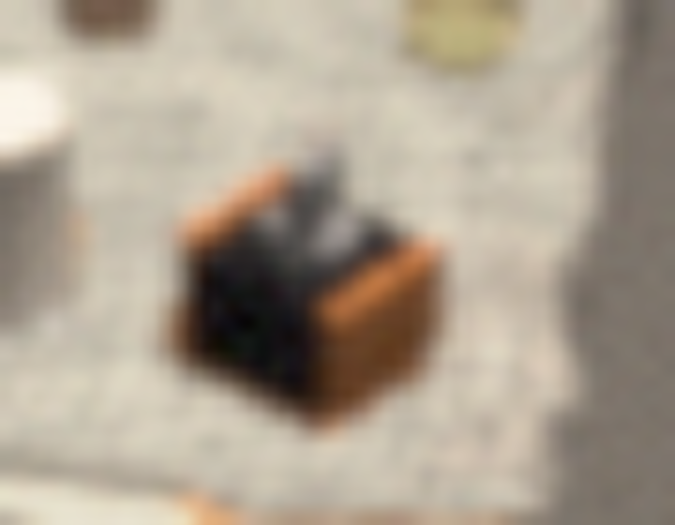

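View pics/a4.png

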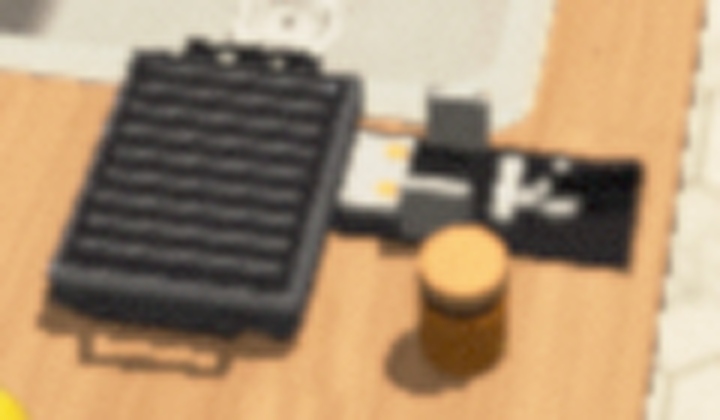

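Dock is around (0.51,0.35), cradle around (0.465,-0.285). The honey jar stands left of the dock and the green-lidded tub is on the strip. Now coarse poses.

```bash
python3 - <<'E'
from h import *
for n in ['scene','side']:
    c=L(n); X=c.cloud(); hsv=cv2.cvtColor(c.p,cv2.COLOR_RGB2HSV)
    near=(abs(X[...,0]-.465)<.07)&(abs(X[...,1]+.285)<.07)&(c.d>0)
    m=near&(hsv[...,1]>110)&(hsv[...,0]<20)&(X[...,2]>.045)&(X[...,2]<.065)
    P=X[m]; print(n,'wall tops',len(P)); 
    r=cv2.minAreaRect((P[:,:2]*1000).astype(np.float32)); print(r)
    m=near&(X[...,2]>.075); P=X[m]; print('bar top',len(P),P.mean(0).round(4) if len(P) else '')
    # plate
    m=(abs(X[...,2]-.049)<.008)&(X[...,0]>.5)&(X[...,0]<.9)&(X[...,1]>.2)&(X[...,1]<.6)&(hsv[...,2]<110)
    P=X[m]; print('plate',cv2.minAreaRect((P[:,:2]*1000).astype(np.float32)))
    m=(abs(X[...,2]-.006)<.006)&(X[...,0]>.3)&(X[...,0]<.6)&(X[...,1]>.2)&(X[...,1]<.5)&(hsv[...,2]<70)
    P=X[m]; print('dock floor',cv2.minAreaRect((P[:,:2]*1000).astype(np.float32)), P.mean(0))
E
```

```text
scene wall tops 70
((465.5643615722656, -291.6391906738281), (62.305084228515625, 70.70159912109375), 57.4205436706543)
bar top 46 [ 0.4639 -0.2945  0.0844]
plate ((715.8123168945312, 347.6704406738281), (248.7019805908203, 338.4660949707031), 63.74930953979492)
dock floor ((503.13525390625, 343.66595458984375), (87.18353271484375, 193.7650604248047), 89.08386993408203) [0.47739591 0.33414447 0.00739641]
side wall tops 43
((464.6498718261719, -286.96917724609375), (54.2992057800293, 76.40047454833984), 55.4519157409668)
bar top 19 [ 0.4626 -0.286   0.0866]
plate ((705.6079711914062, 400.2777404785156), (404.7741394042969, 235.56814575195312), 6.315062999725342)
dock floor ((500.70428466796875, 354.1610107421875), (86.58663940429688, 181.9721221923828), 89.07366180419922) [0.48005289 0.36048844 0.00761583]
```

```bash
python3 - <<'E'
from h import *
w=L('wrist'); e,M=st()
c,r=w.ray(256,192); print('cam in tool',(M.T@(c-e)).round(4),'axis in tool',(M.T@w.R[2]).round(3),'imgx in tool',(M.T@w.R[0]).round(3))
for tz in [.02,.1,.2,.25]:
    print(tz,np.round(w.proj(e+M@np.array([0,0,tz])),0))
shift([.44,-.2,.245],60)
E
```

```text
t 0.15 eef [0.1627 0.4723 0.2446] x [ 0.326  0.945 -0.002] z [-0.001 -0.002 -1.   ] F [0.5 0.1 0.1] w 0.0852 j [1.24 0.24 0.   1.34 0.   1.57]
cam in tool [ 0.0014 -0.0841 -0.1278] axis in tool [0.    0.325 0.946] imgx in tool [ 1.     0.001 -0.001]
0.02 [248. 241.]
0.1 [249. 196.]
0.2 [249. 168.]
0.25 [249. 159.]
shift cm [-5.453e+01  4.812e+01  5.000e-02] roll 10.987611137883901
```

```bash
python3 - <<'E'
from h import *
e,M=st()
shift([.32,.08,.245],66); shift([.465,-.29,.22],57)
E
```

```text
t 0.15 eef [0.1627 0.4723 0.2446] x [ 0.326  0.945 -0.002] z [-0.001 -0.002 -1.   ] F [0.5 0.1 0.1] w 0.0852 j [1.24 0.24 0.   1.34 0.   1.57]
shift cm [-3.197e+01  2.765e+01  1.000e-02] roll 4.987603401020957
shift cm [-62.22  53.41   2.56] roll 13.98761480285208
```

```bash
python3 -m inch '[[[8.5,-6.4,5.5,0,2],[8.5,-12.8,11,0,3],[8.5,-19,16.5,0,4],[8.5,-25.5,22,0,5],[8.5,-30,26,0,5]]]'; python3 - <<'E'
from h import *
st(); shift([.465,-.29,.22],57)
E
```

```text
clock: 0.78
eef_pos: [0.2792, 0.1808, 0.245]
tool_rot: [0.838, 0.545, -0.0, 0.001]
ft_force: [1.3, 0.9, 1.2]
grip_width: 0.0853
t 0.78 eef [0.2792 0.1808 0.245 ] x [ 0.406  0.914 -0.001] z [ 0.    -0.001 -1.   ] F [1.3 0.9 1.2] w 0.0853 j [ 0.58 -0.09 -0.36  1.3  -0.    0.99]
shift cm [-35.48  36.1    2.57] roll 9.044134186828957
```

```bash
python3 -m inch '[[[8.5,-4,4.2,0,2],[8.5,-8.2,8.4,0,4],[8.5,-12.5,12.7,0.5,5],[8.5,-17,17,1,7],[8.5,-21,21.5,1.5,8]]]'; python3 - <<'E'
from h import *
st(); shift([.465,-.29,.22],57)
E
```

```text
clock: 1.4
eef_pos: [0.3905, -0.1006, 0.2303]
tool_rot: [0.875, 0.484, 0.0, 0.001]
ft_force: [0.9, 0.8, 0.2]
grip_width: 0.085
t 1.4 eef [ 0.3905 -0.1006  0.2303] x [ 0.531  0.848 -0.001] z [ 0.001 -0.001 -1.   ] F [0.9 0.8 0.2] w 0.085 j [-0.25  0.06 -0.25  1.26 -0.    0.31]
shift cm [-12.1   16.36   1.06] roll 0.947226302345514
```

```bash
python3 -m inch '[[[8.5,-3.5,4.5,0.3,1],[8.5,-7,9,0.6,1],[8.5,-10,13.5,1,1],[8.5,-12.1,16.4,1.1,1],[8.5,-12.1,16.4,1.1,1]]]'; python3 - <<'E'
from h import *
st(); cap('wrist','w1.png')
E
```

```text
clock: 2.02
eef_pos: [0.4655, -0.2923, 0.2182]
tool_rot: [0.88, 0.475, -0.0, 0.0]
ft_force: [-0.1, 0.3, 0.5]
grip_width: 0.0851
t 2.02 eef [ 0.4655 -0.2923  0.2182] x [ 0.548  0.837 -0.001] z [-0.    -0.001 -1.   ] F [-0.1  0.3  0.5] w 0.0851 j [-0.56  0.35  0.09  1.31 -0.    0.02]
```

View pics/w1.png

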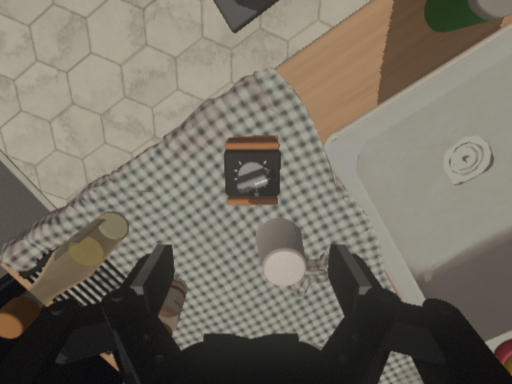

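The cradle appears at (252,172), roughly aligned to the tool, with the tumbler at (282,258) some 70 mm beside it. Zooming to read the dial.

```bash
python3 - <<'E'
from h import *
w=L('wrist')
cv2.imwrite('pics/w1z.png',cv2.resize(w.p[128:214,212:296,::-1],None,fx=7,fy=7,interpolation=cv2.INTER_CUBIC))
hsv=cv2.cvtColor(w.p,cv2.COLOR_RGB2HSV)
m=((hsv[...,1]>120)&(hsv[...,0]<20)).astype(np.uint8); m[:,:200]=0;m[:,310:]=0;m[:125]=0;m[220:]=0
n,l,s,c=cv2.connectedComponentsWithStats(m)
X=w.cloud()
for i in range(1,n):
    if s[i,4]>40:
        k=(l==i); P=X[k]; t=P[P[:,2]>.048]; print(s[i],np.percentile(P[:,2],[5,50,95]).round(3)); print(len(t),cv2.minAreaRect((t[:,:2]*1000).astype(np.float32)))
E
```

```text
[225 142  54   8 393] [0.043 0.053 0.054]
358 ((438.39080810546875, -271.63983154296875), (57.0499153137207, 8.000760078430176), 57.89984130859375)
[228 199  24   6 109] [0.051 0.053 0.054]
109 ((484.6981201171875, -318.53826904296875), (26.609981536865234, 6.2996416091918945), 55.72501754760742)
```

View pics/w1z.png

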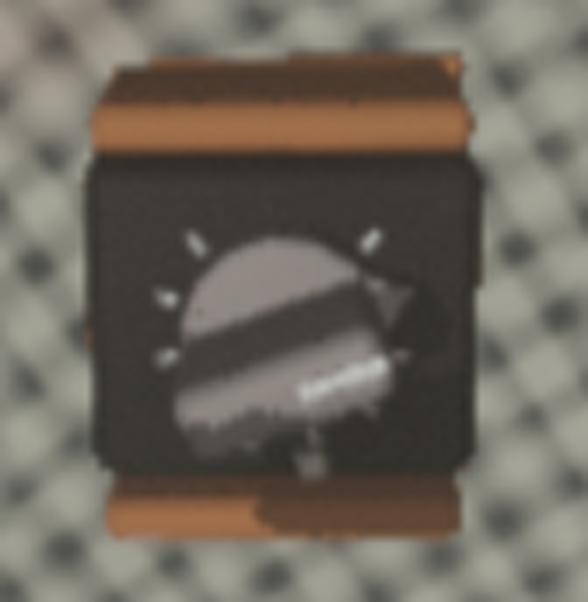

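Scale gap is at image top, so the control's +x (contacts) points image-down (world yaw about -33°). The pointer is at the right end of the bar and the marker near (310,460) in the zoom, which is consistent with the limits. Fitting the wall line for yaw.

```bash
python3 - <<'E'
from h import *
w=L('wrist'); X=w.cloud()
hsv=cv2.cvtColor(w.p,cv2.COLOR_RGB2HSV)
for (r0,r1) in [(138,152),(190,208)]:
    m=np.zeros(w.d.shape,bool); m[r0:r1,215:290]=True
    m&=(hsv[...,0]<22)&(hsv[...,1]>80)&(abs(X[...,2]-.054)<.003)
    ys,xs=np.nonzero(m); P=np.array([w.onz(u,v,.054) for u,v in zip(xs,ys)])*1000
    cols=range(xs.min()+2,xs.max()-1)
    top=[w.onz(c,ys[xs==c].min()-.5,.054)[:2] for c in cols]; bot=[w.onz(c,ys[xs==c].max()+.5,.054)[:2] for c in cols]
    for q in (top,bot):
        l=cv2.fitLine(np.array(q,np.float32)*1000,cv2.DIST_HUBER,0,.01,.01).ravel(); print('ang',np.degrees(np.arctan2(l[1],l[0])), l[2:])
    print(cv2.minAreaRect(P[:,:2].astype(np.float32)),'n',len(P))
# box top
m=np.zeros(w.d.shape,bool); m[150:198,215:290]=True; m&=(abs(X[...,2]-.050)<.003)&(hsv[...,2]<90)
ys,xs=np.nonzero(m);P=np.array([w.onz(u,v,.050) for u,v in zip(xs,ys)])*1000
print('box',cv2.minAreaRect(P[:,:2].astype(np.float32)))
# tumbler
m=(X[...,2]>.068)&(X[...,2]<.08); m[:215]=False;m[290:]=False; m[:,:250]=False;m[:,310:]=False
P=X[m]*1000; print('tumbler',cv2.minEnclosingCircle(P[:,:2].astype(np.float32)))
E
```

```text
ang 58.159576 [ 435.11035 -269.02835]
ang 56.730953 [ 444.86853 -267.05338]
((438.3763427734375, -271.08892822265625), (57.90847396850586, 7.509970664978027), 56.730865478515625) n 353
ang 56.731464 [ 491.82245 -300.23193]
ang 56.73095 [ 499.79745 -301.5473 ]
((491.7572326660156, -305.9447021484375), (57.45686721801758, 7.380107402801514), 56.73094177246094) n 303
box ((465.88385009765625, -289.2529296875), (62.50262451171875, 54.745094299316406), 56.73126220703125)
tumbler ((576.3880615234375, -316.84954833984375), 26.401586532592773)
```

```bash
python3 - <<'E'
from h import *
st(); shift([.4654,-.2889,.036],56.75)
E
```

```text
t 2.08 eef [ 0.4649 -0.2908  0.2185] x [ 0.547  0.837 -0.   ] z [-0.001  0.    -1.   ] F [-1.1  0.  -0.2] w 0.085 j [-0.56  0.35  0.08  1.31 -0.    0.02]
shift cm [ 0.19 -0.04 18.25] roll 0.09980579465964426
```

```bash
python3 -m inch '[[[8.5,0.1,0,4,0],[8.5,0.2,0,8,0],[8.5,0.2,0,11.5,0],[8.5,0.2,0,13,0],[8.5,0.2,0,13,0]]]'; python3 - <<'E'
from h import *
st(); shift([.4654,-.2889,.036],56.75); cap('wrist','w2.png'); st()
E
```

```text
clock: 2.7
eef_pos: [0.4653, -0.288, 0.0881]
tool_rot: [0.879, 0.476, -0.001, -0.001]
ft_force: [-0.3, 0.2, 0.7]
grip_width: 0.0851
t 2.7 eef [ 0.4653 -0.288   0.0881] x [ 0.546  0.838 -0.   ] z [-0.003  0.001 -1.   ] F [-0.3  0.2  0.7] w 0.0851 j [-0.55  0.45 -0.12  1.   -0.    0.02]
shift cm [-0.07  0.07  5.21] roll 0.15151514515864908
t 2.75 eef [ 0.4662 -0.2888  0.0893] x [ 0.546  0.838 -0.   ] z [-0. -0. -1.] F [0.6 0.9 0.2] w 0.0849 j [-0.55  0.45 -0.12  1.   -0.    0.02]
```

View pics/w2.png

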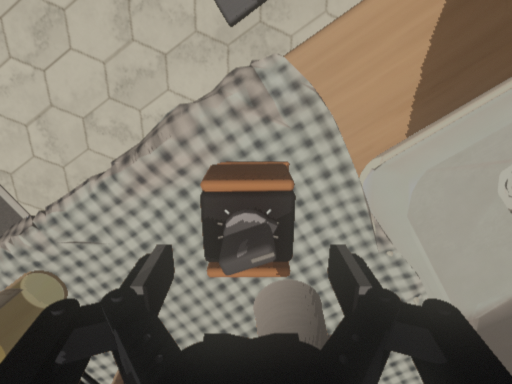

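Box is centred between the fingers (col 248) with edges parallel to the image. Descend and close.

```bash
python3 -m inch '[[[8.5,0,0,2.5,0],[8.5,0,0,4.5,0],[8.5,0,0,5.2,0],[8.5,0,0,5.2,0],[6,0,0,5.2,0]]]'; python3 -m inch '[[[5.5,0,0,0,0],[5,0,0,0,0],[5,0,0,0,0],[5,0,0,0,0],[5,0,0,0,0]]]'; python3 -c "
from h import *
st();cap('scene','s2.png')
s=L('scene');cv2.imwrite('pics/s2z.png',cv2.resize(s.p[200:280,270:370,::-1],None,fx=7,fy=7,interpolation=cv2.INTER_CUBIC))"
```

```text
clock: 3.38
eef_pos: [0.4671, -0.2893, 0.0386]
tool_rot: [0.879, 0.476, 0.0, 0.001]
ft_force: [-0.0, 0.8, -0.4]
grip_width: 0.0696
clock: 4.0
eef_pos: [0.4676, -0.2896, 0.0393]
tool_rot: [0.879, 0.476, 0.001, 0.002]
ft_force: [0.2, 0.9, 6.4]
grip_width: 0.0625
t 4.0 eef [ 0.4676 -0.2896  0.0393] x [ 0.546  0.838 -0.   ] z [ 0.003 -0.002 -1.   ] F [0.2 0.9 6.4] w 0.0625 j [-0.55  0.51 -0.18  0.88 -0.    0.02]
```

View pics/s2z.png

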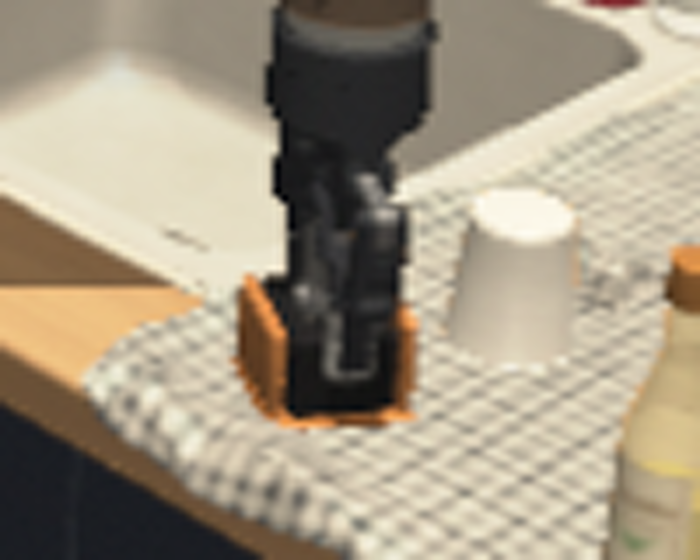

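```bash
python3 -m inch '[[[5,0,0,-2,0],[5,0,0,-5,0],[5,0,0,-8,0],[5,0,0,-11,0],[5,0,0,-13,0]]]'; python3 -c "
from h import *
cap('side','d3.png');cap('scene','s3.png');st();shift([.44,.13,.17],90)
s=L('scene');cv2.imwrite('pics/s3z.png',cv2.resize(s.p[180:280,250:375,::-1],None,fx=6,fy=6,interpolation=cv2.INTER_CUBIC))"
```

```text
clock: 4.68
eef_pos: [0.467, -0.2891, 0.1697]
tool_rot: [0.879, 0.476, 0.001, 0.001]
ft_force: [0.6, 0.3, -2.9]
grip_width: 0.0626
t 4.78 eef [ 0.4681 -0.2899  0.1709] x [ 0.546  0.838 -0.   ] z [ 0.006 -0.004 -1.   ] F [ 0.   0.3 -3.2] w 0.0628 j [-0.55  0.38 -0.    1.18 -0.    0.02]
shift cm [ 33.63 -25.29  -0.08] roll -33.108006707433255
```

View pics/s3z.png

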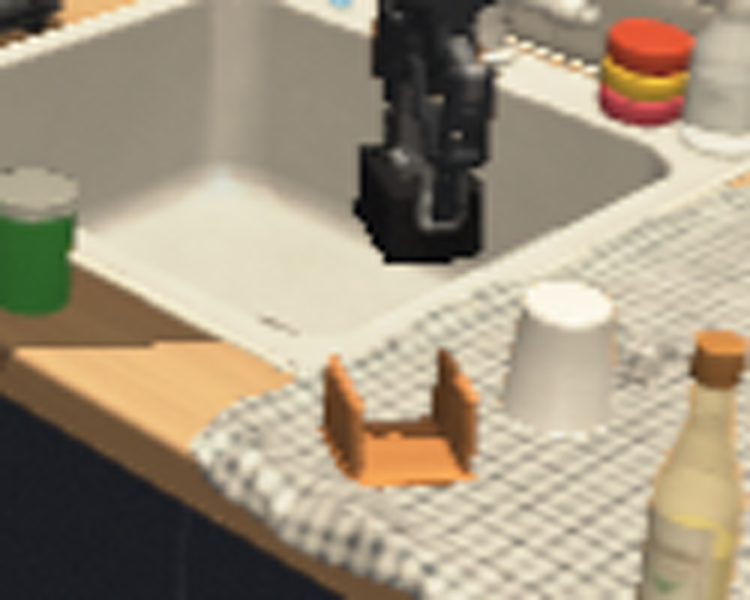

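The control is out and hangs level. Carry it to the strip while turning.

```bash
python3 -m inch '[[[5,3.5,-2.6,0,-4],[5,7.5,-5.6,0,-8],[5,11.5,-8.6,0,-12],[5,15.5,-11.6,0,-16],[5,19.5,-14.7,0,-20]]]'; python3 -c "
from h import *
st();shift([.44,.13,.17],90)"
```

```text
clock: 5.4
eef_pos: [0.4501, -0.0446, 0.1681]
tool_rot: [0.783, 0.623, 0.0, 0.002]
ft_force: [1.1, 1.1, -2.3]
grip_width: 0.0627
t 5.4 eef [ 0.4501 -0.0446  0.1681] x [ 0.225  0.974 -0.002] z [ 0.003 -0.003 -1.   ] F [ 1.1  1.1 -2.3] w 0.0627 j [-0.1   0.2  -0.26  1.11 -0.    0.13]
shift cm [16.78 -4.91 -0.25] roll -12.992710014773593
```

```bash
python3 -m inch '[[[5,4.5,-1.3,0,-4],[5,9,-2.6,0,-8],[5,13,-3.9,0,-11],[5,16.8,-4.9,0,-13],[5,16.8,-4.9,0,-13]]]'; python3 -c "
from h import *
st();shift([.44,.13,.034],90);cap('wrist','w4.png')"
```

```text
clock: 6.02
eef_pos: [0.439, 0.1321, 0.1658]
tool_rot: [0.705, 0.709, -0.001, 0.001]
ft_force: [-0.4, -0.4, -2.3]
grip_width: 0.0624
t 6.03 eef [0.439  0.1321 0.1658] x [-0.005  1.    -0.004] z [ 0.    -0.004 -1.   ] F [-0.4 -0.4 -2.3] w 0.0624 j [ 0.29  0.21 -0.25  1.11 -0.    0.29]
shift cm [-0.17  0.1  13.18] roll 0.27170956769063853
```

View pics/w4.png

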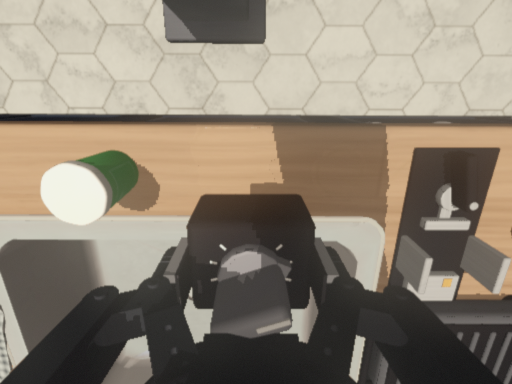

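The wrist view shows the worktop strip between rows 120 and 215, the tub at (90,185), and the dock at (445,220). Checking strip limits against the target.

```bash
python3 -c "
from h import *
w=L('wrist')
for u,v in [(160,212),(370,218),(250,118),(345,180),(415,150),(497,150)]: print((u,v),w.onz(u,v,0).round(3), w.pt(u,v).round(3))
X=w.cloud();m=(X[...,2]>.07)&(X[...,0]<.48)&(X[...,1]<0.03)&(X[...,2]<.1)
P=X[m]; print('tub',cv2.minEnclosingCircle((P[:,:2]*1000).astype(np.float32)))
cv2.imwrite('pics/w4z.png',cv2.resize(w.p[180:350,170:340,::-1],None,fx=4,fy=4,interpolation=cv2.INTER_CUBIC))
"
```

```text
(160, 212) [0.484 0.027 0.   ] [ 0.485  0.027 -0.002]
(370, 218) [0.491 0.274 0.   ] [0.491 0.274 0.   ]
(250, 118) [0.377 0.132 0.   ] [ 0.424  0.13  -0.627]
(345, 180) [0.444 0.239 0.   ] [0.444 0.239 0.001]
(415, 150) [0.41  0.311 0.   ] [0.409 0.309 0.003]
(497, 150) [0.41  0.399 0.   ] [0.408 0.393 0.006]
tub ((434.7121276855469, -16.017099380493164), 28.392837524414062)
```

View pics/w4z.png

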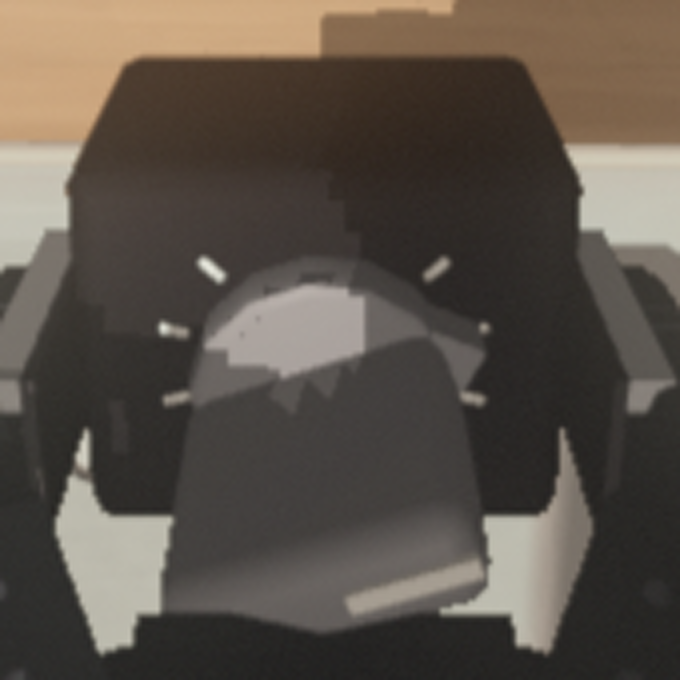

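Low-stop tick is at upper right, pointer just past the second tick, contacts face +x. Lower at x=0.432.

```bash
python3 -m inch '[[[5,0,-0.2,3.5,0],[5,0,-0.5,7,0],[5,0,-0.7,10,0],[5,0,-0.7,12.3,0],[5,0,-0.7,12.7,0]]]'; python3 -c "
from h import *
st();shift([.432,.13,.034],90)"
```

```text
clock: 6.7
eef_pos: [0.4298, 0.1284, 0.0368]
tool_rot: [0.707, 0.707, -0.004, 0.0]
ft_force: [-0.3, 0.4, -1.5]
grip_width: 0.0627
t 6.7 eef [0.4298 0.1284 0.0368] x [-0.001  1.    -0.006] z [-0.005 -0.006 -1.   ] F [-0.3  0.4 -1.5] w 0.0627 j [ 0.29  0.36 -0.44  0.78 -0.    0.29]
shift cm [0.16 0.22 0.28] roll 0.04050604675307696
```

```bash
python3 -m inch '[[[5,0,0,0.2,0],[5,0,0,0.3,0],[5,0,0,0.3,0],[5,0,0,0.3,0],[5,0,0,0.3,0]]]';python3 -m inch '[[[7,0,0,0,0],[8.5,0,0,0,0],[8.5,0,0,-1,0],[8.5,0,0,-4,0],[8.5,0,0,-8,0]]]'; python3 -c "
from h import *
st();shift([.43,.13,.22],180);"
```

```text
clock: 7.32
eef_pos: [0.43, 0.1286, 0.0341]
tool_rot: [0.707, 0.707, -0.004, 0.0]
ft_force: [0.6, 0.8, -2.8]
grip_width: 0.0627
clock: 7.95
eef_pos: [0.4297, 0.1288, 0.1149]
tool_rot: [0.707, 0.707, -0.005, 0.0]
ft_force: [0.4, 0.7, 0.6]
grip_width: 0.085
t 7.95 eef [0.4297 0.1288 0.1149] x [-0.001  1.    -0.007] z [-0.006 -0.007 -1.   ] F [0.4 0.7 0.6] w 0.085 j [ 0.29  0.25 -0.34  0.98 -0.    0.29]
shift cm [  0.05  -0.04 -10.51] roll -89.94664692384161
```

```bash
python3 -m inch '[[[8.5,0,0,-3,-10],[8.5,0,0,-6,-20],[8.5,0,0,-8.5,-30],[8.5,0,0,-8.5,-40],[8.5,0,0,-8.5,-50]]]';python3 -m inch '[[[8.5,0,0,0,-10],[8.5,0,0,0,-20],[8.5,0,0,0,-30],[8.5,0,0,0,-40],[8.5,0,0,0,-40]]]'; python3 -c "
from h import *
st();cap('wrist','w5.png')
w=L('wrist');u,v=map(int,w.proj([.43,.13,.04]));print(u,v);cv2.imwrite('pics/w5z.png',cv2.resize(w.p[v-60:v+60,u-60:u+60,::-1],None,fx=5,fy=5,interpolation=cv2.INTER_CUBIC))"
```

```text
clock: 8.57
eef_pos: [0.4305, 0.1295, 0.2013]
tool_rot: [0.339, 0.941, -0.004, -0.001]
ft_force: [0.3, -0.1, 0.1]
grip_width: 0.0849
clock: 9.2
eef_pos: [0.4306, 0.1295, 0.2019]
tool_rot: [-0.002, 1.0, -0.003, -0.002]
ft_force: [-1.6, -1.1, 0.0]
grip_width: 0.085
t 9.2 eef [0.4306 0.1295 0.2019] x [-1.    -0.005  0.004] z [-0.004 -0.006 -1.   ] F [-1.6 -1.1  0. ] w 0.085 j [ 0.3   0.17 -0.2   1.21 -0.   -1.28]
250 175
```

View pics/w5.png

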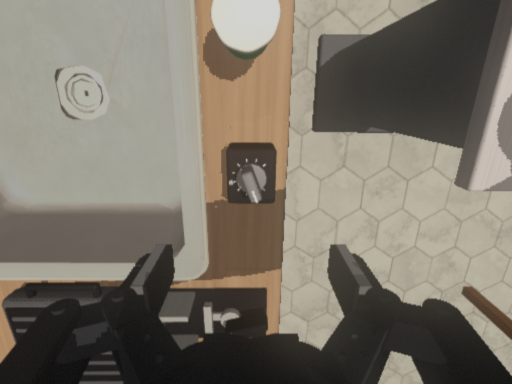

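View pics/w5z.png

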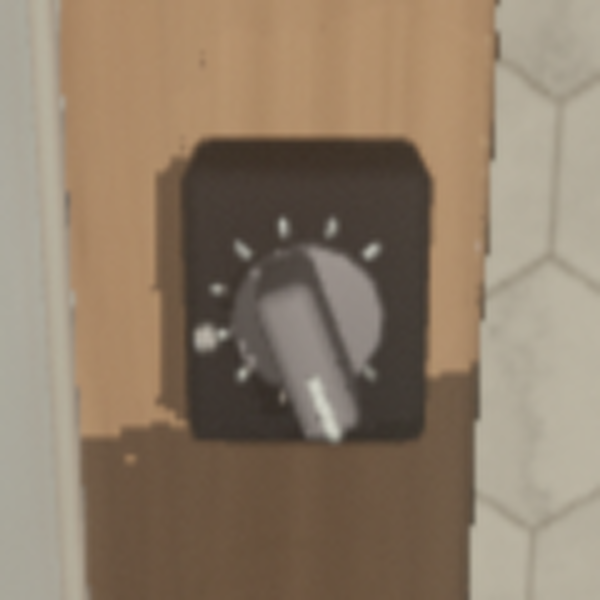

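The marker is the bright tab at zoom (208,338), just outside the tick at control +15°. The pointer's white line is at (325,405). The tub is at (245,20) and clear. Measuring.

```bash
python3 - <<'E'
from h import *
w=L('wrist'); u0,v0=190,115
T={135:(370,375),75:(282,397),45:(243,375),-15:(217,290),-45:(243,248),-75:(283,228),-105:(332,228),-135:(372,250),15:(223,335)}
g=cv2.cvtColor(w.p,cv2.COLOR_RGB2GRAY)
Q={}
for a,(x,y) in T.items():
    u,v=u0+x/5-.4,v0+y/5-.4
    Q[a]=w.onz(u,v,.044)[:2]
A=np.array([Q[a] for a in Q if a!=15]); 
M=np.c_[2*A,np.ones(len(A))]; s=np.linalg.lstsq(M,(A**2).sum(1),rcond=None)[0]; c=s[:2]; print('dial c',c.round(4),'r',np.sqrt(s[2]+c@c).round(4))
off=[]
for a in Q:
    d=Q[a]-c; an=np.degrees(np.arctan2(d[1],d[0])); off.append((an-a+180)%360-180); print(a,an.round(1),off[-1].round(1))
print('yaw est',np.median(off))
for z in (.044,.047,.05):
    p=w.onz(u0+206/5-.4,v0+338/5-.4,z)[:2]-c; print('marker',np.degrees(np.arctan2(p[1],p[0])).round(1),np.hypot(*p).round(4))
pa=w.onz(u0+313/5-.4,v0+380/5-.4,.082)[:2];pb=w.onz(u0+332/5-.4,v0+437/5-.4,.082)[:2]; d=pb-pa; print('pointer',np.degrees(np.arctan2(d[1],d[0])), (pb-c).round(4),np.degrees(np.arctan2(*(pb-c)[::-1])))
X=w.cloud(); m=(abs(X[...,2]-.044)<.004)&(abs(X[...,0]-.43)<.05)&(abs(X[...,1]-.13)<.05)
ys,xs=np.nonzero(m);P=np.array([w.onz(u,v,.044) for u,v in zip(xs,ys)])*1000
print('box',cv2.minAreaRect(P[:,:2].astype(np.float32)))
E
```

```text
dial c [0.4301 0.1305] r 0.0199
135 135.3 0.3
75 74.6 -0.4
45 45.3 0.3
-15 -15.4 -0.4
-45 -47.1 -2.1
-75 -75.2 -0.2
-105 -105.9 -0.9
-135 -134.5 0.5
15 14.9 -0.1
yaw est -0.19927018020467813
marker 14.2 0.0226
marker 12.0 0.0222
marker 9.7 0.0218
pointer 107.81927625148181 [-0.0049  0.014 ] 109.36280851593229
box ((430.2362365722656, 128.22799682617188), (52.89954376220703, 61.98671340942383), 0.13576620817184448)
```

```bash
python3 -c "
from h import *
st();shift([.4302,.13,.034],180);"; python3 -m inch '[[[8.5,0,0,4,0],[8.5,0,0,8,0],[8.5,0,0,11,0],[8.5,0,0,12,0],[8.5,0,0,12,0]]]'; python3 -c "
from h import *
st();shift([.4302,.13,.034],180)"
```

```text
t 9.25 eef [0.4306 0.1295 0.2018] x [-1.    -0.004  0.004] z [-0.004 -0.006 -1.   ] F [-0.3 -0.3 -0.1] w 0.0853 j [ 0.3   0.17 -0.2   1.21 -0.   -1.28]
shift cm [-0.03  0.15 16.78] roll 0.21554338873293422
clock: 9.88
eef_pos: [0.4301, 0.1288, 0.0819]
tool_rot: [-0.001, 1.0, -0.003, -0.002]
ft_force: [0.0, -0.2, -0.7]
grip_width: 0.0849
t 9.88 eef [0.4301 0.1288 0.0819] x [-1.    -0.003  0.004] z [-0.004 -0.006 -1.   ] F [ 0.  -0.2 -0.7] w 0.0849 j [ 0.29  0.29 -0.39  0.9  -0.   -1.28]
shift cm [-0.03  0.15  4.79] roll 0.1554829025068801
```

```bash
python3 -m inch '[[[8.5,0,0.1,2,0],[8.5,0,0.1,4,0],[8.5,0,0.1,4.8,0],[8.5,0,0.1,4.8,0],[7,0,0.1,4.8,0]]]'; python3 -m inch '[[[5,0,0,0,0],[4.5,0,0,0,0],[4.5,0,0,0,0],[4.5,0,0,0,0],[4.5,0,0,0,0]]]'; python3 -m inch '[[[4.5,0,0,-3,0],[4.5,0,0,-6,0],[4.5,0,0,-9,0],[4.5,0,0,-12,0],[4.5,0,0,-12,0]]]'; python3 -c "
from h import *
st();cap('wrist','w6.png');cap('side','d6.png')"
```

```text
clock: 10.5
eef_pos: [0.4308, 0.1298, 0.0349]
tool_rot: [-0.001, 1.0, -0.003, -0.001]
ft_force: [-0.1, -0.4, 0.1]
grip_width: 0.0704
clock: 11.12
eef_pos: [0.4314, 0.13, 0.036]
tool_rot: [-0.001, 1.0, -0.002, -0.001]
ft_force: [-1.2, -0.6, 6.1]
grip_width: 0.0527
clock: 11.75
eef_pos: [0.4332, 0.1311, 0.1579]
tool_rot: [-0.001, 1.0, -0.002, 0.002]
ft_force: [0.4, 0.2, -3.3]
grip_width: 0.0528
t 11.75 eef [0.4332 0.1311 0.1579] x [-1.    -0.002 -0.004] z [ 0.004 -0.003 -1.   ] F [ 0.4  0.2 -3.3] w 0.0528 j [ 0.3   0.21 -0.28  1.08 -0.   -1.28]
```

View pics/w6.png

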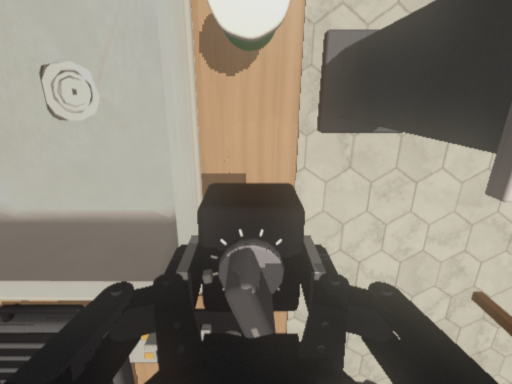

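Control is held by its long faces. Move past the dock (high above the honey jar) to see the dock from above with the wrist camera.

```bash
python3 -m inch '[[[4.5,-0.8,4,-2,0],[4.5,-1.8,9,-4,0],[4.5,-3,14.5,-5,0],[4.5,-4,20,-5,0],[4.5,-5,25,-5,0]]]';python3 -c "
from h import *
st();shift([.485,.45,.21],180)"
```

```text
clock: 12.48
eef_pos: [0.4799, 0.3822, 0.2013]
tool_rot: [-0.001, 1.0, -0.004, -0.002]
ft_force: [0.8, -0.4, -2.7]
grip_width: 0.0526
t 12.47 eef [0.4799 0.3822 0.2013] x [-1.    -0.003  0.004] z [-0.004 -0.007 -1.   ] F [ 0.8 -0.4 -2.7] w 0.0526 j [ 0.67  0.49  0.26  1.35 -0.   -0.9 ]
shift cm [-0.52  6.77 -0.92] roll 0.16624032846971762
```

```bash
python3 -m inch '[[[4.5,-0.1,2,-0.3,0],[4.5,-0.3,4,-0.6,0],[4.5,-0.5,6.7,-0.9,0],[4.5,-0.5,6.7,-0.9,0],[4.5,-0.5,6.7,-0.9,0]]]';python3 -c "
from h import *
st();cap('wrist','w7.png')
w=L('wrist'); cv2.imwrite('pics/w7z.png',cv2.resize(w.p[20:170,150:350,::-1],None,fx=4,fy=4,interpolation=cv2.INTER_CUBIC))"
```

```text
clock: 13.1
eef_pos: [0.4841, 0.4484, 0.2075]
tool_rot: [-0.001, 1.0, -0.005, -0.004]
ft_force: [-0.7, -0.0, -2.3]
grip_width: 0.0528
t 13.1 eef [0.4841 0.4484 0.2075] x [-1.    -0.003  0.007] z [-0.007 -0.01  -1.   ] F [-0.7 -0.  -2.3] w 0.0528 j [ 0.75  0.59  0.44  1.43 -0.   -0.83]
```

View pics/w7.png

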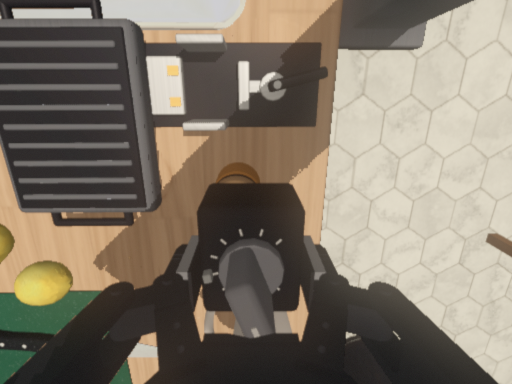

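View pics/w7z.png

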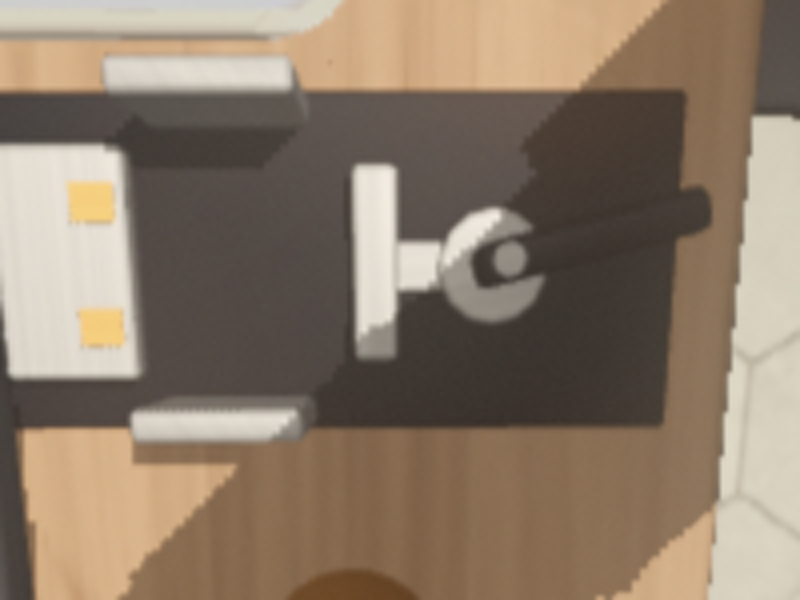

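Dock seen cleanly: tongue front edge at zoom (128–140, 145–378), jaw face (352–357,165–358), cheeks at rows 75 and 425, lever pivot (510,260), lever tip (708,205).

```bash
cat > pz.py <<'E'
from h import *
w=L('wrist')
def P(x,y,z): return w.onz(150+x/4-.4,20+y/4-.4,z)*1000
for n,x,y,z in [('tongue-',128,147,18),('tongue+',139,376,18),('jaw-',352,166,18),('jaw+',357,358,18),('chk- in l',105,91,56),('chk- in r',293,89,56),('chk- out l',105,58,56),('chk+ in l',131,410,56),('chk+ in r',300,408,56),('chk+ out l',133,440,56),('fl -',684,93,6),('fl +',663,425,6),('pivot',510,260,43),('tip1',711,190,43),('tip2',711,226,43),('blade mid',600,235,43)]:
    print(n,P(x,y,z/1000)[:2].round(1))
X=w.cloud()
for x,y in [(60,250),(375,250),(200,75),(220,425),(620,230),(250,250)]: print(x,y,X[int(20+y/4),int(150+x/4)].round(4))
E
python3 pz.py
```

```text
tongue- [556.1 325.1]
tongue+ [557.5 383.3]
jaw- [497.1 329.4]
jaw+ [496.4 378.3]
chk- in l [552.  318.5]
chk- in r [509.  317.9]
chk- out l [551.5 311.8]
chk+ in l [551.5 389.5]
chk+ in r [509.4 389. ]
chk+ out l [551.6 396.9]
fl - [407.5 309.7]
fl + [406.4 397.6]
pivot [456.9 353.8]
tip1 [407.8 337.5]
tip2 [407.1 345.7]
blade mid [434.6 347.9]
60 250 [0.576  0.3503 0.018 ]
375 250 [0.4916 0.35   0.0172]
200 75 [0.5297 0.3149 0.0563]
220 425 [0.5294 0.3934 0.0547]
620 230 [0.4292 0.3466 0.0426]
250 250 [0.5268 0.3495 0.005 ]
```

```bash
python3 -c "
from h import *
st();shift([.528,.3535,.16],180.4)"
```

```text
t 13.15 eef [0.4843 0.4482 0.2081] x [-1.    -0.002  0.007] z [-0.007 -0.01  -1.   ] F [ 0.4 -0.5 -2.3] w 0.0524 j [ 0.75  0.59  0.44  1.43 -0.   -0.83]
shift cm [-4.38 -9.43  4.87] roll -0.2559482616693747
```

```bash
python3 -m inch '[[[4.5,-1.5,-3,0.5,0],[4.5,-3,-6,1.5,0],[4.5,-4.2,-9,3,0],[4.5,-4.4,-9.4,4.9,0],[4.5,-4.4,-9.4,4.9,0]]]';python3 -c "
from h import *
st();shift([.528,.3535,.09],180.4);shift([.528,.3535,.041],180.4)"
```

```text
clock: 13.78
eef_pos: [0.5273, 0.3514, 0.1579]
tool_rot: [-0.0, 1.0, -0.006, -0.005]
ft_force: [-1.0, 1.0, -3.3]
grip_width: 0.0528
t 13.78 eef [0.5273 0.3514 0.1579] x [-1.    -0.     0.011] z [-0.011 -0.012 -1.   ] F [-1.   1.  -3.3] w 0.0528 j [ 0.59  0.56  0.26  1.28 -0.   -0.98]
shift cm [-0.15  0.29  6.78] roll -0.39223764293346924
shift cm [-0.2   0.36 11.68] roll -0.39223764293346924
```

```bash
python3 -m inch '[[[4.5,-0.1,0.2,2,0],[4.5,-0.1,0.3,4,0],[4.5,-0.1,0.3,6,0],[4.5,-0.1,0.3,6.8,0],[4.5,-0.1,0.3,6.8,0]]]';python3 -c "
from h import *
st();cap('side','d8.png');cap('scene','s8.png');cap('wrist','w8.png');st();shift([.528,.3535,.041],180.4)
d=L('side');s=L('scene')
a=cv2.resize(d.p[215:285,205:305,::-1],None,fx=4,fy=4,interpolation=cv2.INTER_CUBIC);b=cv2.resize(s.p[145:215,165:265,::-1],None,fx=4,fy=4,interpolation=cv2.INTER_CUBIC)
cv2.imwrite('pics/c8.png',np.hstack([a,b]))"
```

```text
clock: 14.4
eef_pos: [0.5273, 0.3537, 0.0899]
tool_rot: [-0.0, 1.0, -0.006, -0.005]
ft_force: [0.1, -0.2, -1.3]
grip_width: 0.0528
t 14.4 eef [0.5273 0.3537 0.0899] x [-1.    -0.     0.011] z [-0.011 -0.013 -1.   ] F [ 0.1 -0.2 -1.3] w 0.0528 j [ 0.59  0.62  0.17  1.14 -0.   -0.98]
t 14.55 eef [0.5282 0.3541 0.0911] x [-1.    -0.     0.009] z [-0.009 -0.011 -1.   ] F [-0.  -0.4 -2.6] w 0.0526 j [ 0.59  0.62  0.17  1.14 -0.   -0.98]
shift cm [-0.03 -0.    5.01] roll -0.3856567807618893
```

View pics/c8.png

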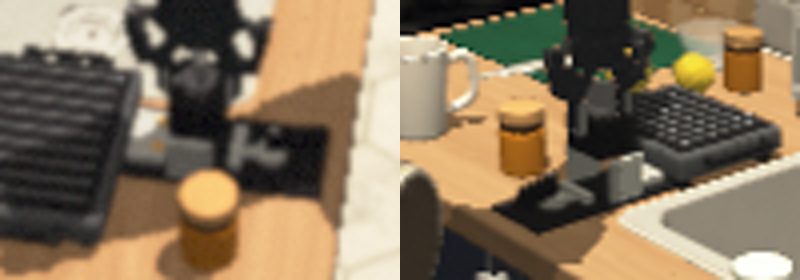

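View pics/w8.png

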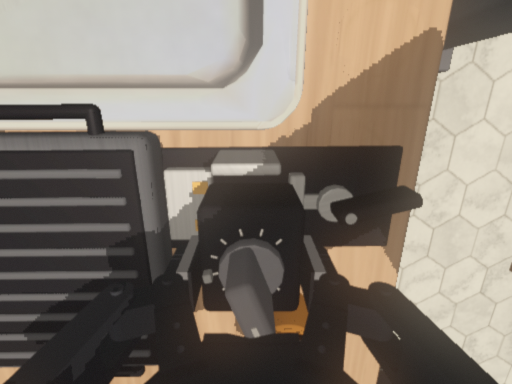

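```bash
python3 -c "
from h import *
w=L('wrist')
for u,v,z in [(207,184,.056),(297,184,.056),(199,213,.1),(302,213,.1),(215,163,.056),(278,163,.056),(291,185,.018)]: print(u,v,(w.onz(u,v,z)*1000).round(1))
cv2.imwrite('pics/w8z.png',cv2.resize(w.p[130:270,170:350,::-1],None,fx=4,fy=4,interpolation=cv2.INTER_CUBIC))"
```

```text
207 184 [555.5 323.6  56. ]
297 184 [499.  323.8  56. ]
199 213 [553.1 324.4 100. ]
302 213 [504.  324.6 100. ]
215 163 [549.9 310.1  56. ]
278 163 [511.3 310.2  56. ]
291 185 [496.5 336.3  18. ]
```

View pics/w8z.png

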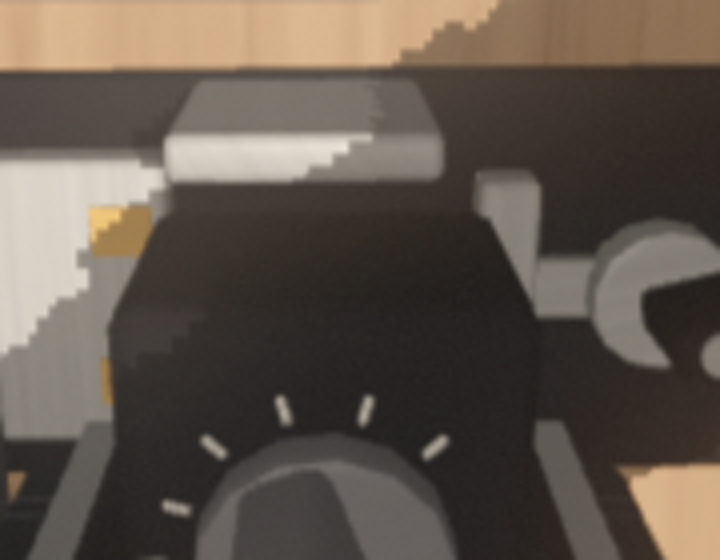

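Box is between cheek planes with about 4.5 mm at the -y cheek (nominal 3.5), x centred over the gap. Nudge -1 mm in y and lower.

```bash
python3 -m inch '[[[4.5,0,-0.1,1,0],[4.5,0,-0.1,2,0],[4.5,0,-0.1,3,0],[4.5,0,-0.1,3.8,0],[4.5,0,-0.1,4.3,0]]]';python3 -c "
from h import *
st();shift([.528,.353,.0405],180.4)"
```

```text
clock: 15.18
eef_pos: [0.5275, 0.3524, 0.0471]
tool_rot: [-0.0, 1.0, -0.006, -0.005]
ft_force: [-0.5, -0.9, -2.1]
grip_width: 0.0527
t 15.18 eef [0.5275 0.3524 0.0471] x [-1.   -0.    0.01] z [-0.01  -0.012 -1.   ] F [-0.5 -0.9 -2.1] w 0.0527 j [ 0.59  0.65  0.11  1.05 -0.   -0.98]
shift cm [-0.06  0.07  0.66] roll -0.38547539127421876
```

```bash
python3 -m inch '[[[4.5,0,0,0.2,0],[4.5,0,0,0.4,0],[4.5,0,0,0.5,0],[4.5,0,0,0.5,0],[4.5,0,0,0.5,0]]]';python3 -c "
from h import *
st()"
```

```text
clock: 15.8
eef_pos: [0.5276, 0.3524, 0.0424]
tool_rot: [-0.0, 1.0, -0.006, -0.005]
ft_force: [-0.6, -0.3, -2.0]
grip_width: 0.0527
t 15.8 eef [0.5276 0.3524 0.0424] x [-1.    -0.     0.009] z [-0.009 -0.012 -1.   ] F [-0.6 -0.3 -2. ] w 0.0527 j [ 0.59  0.66  0.11  1.04 -0.   -0.98]
```

```bash
python3 -m inch '[[[4.5,0,0,0.2,0],[4.5,0,0,0.2,0],[5.8,0,0,0.2,0],[6.5,0,0,0.2,0],[6.8,0,0,0.2,0]]]';python3 -c "
from h import *
st()"; python3 -m inch '[[[6.8,0,0,-1.5,0],[6.8,0,0,-4,0],[6.8,0,0,-8,0],[6.8,0,0,-12,0],[6.8,0,0,-14,0]]]';python3 -c "
from h import *
st();shift([.5,.41,.24],180)"
```

```text
clock: 16.42
eef_pos: [0.5277, 0.3525, 0.0403]
tool_rot: [-0.0, 1.0, -0.006, -0.005]
ft_force: [-0.6, -0.7, -0.4]
grip_width: 0.0679
t 16.43 eef [0.5277 0.3525 0.0403] x [-1.    -0.     0.009] z [-0.009 -0.011 -1.   ] F [-0.6 -0.7 -0.4] w 0.0679 j [ 0.59  0.66  0.11  1.03 -0.   -0.98]
clock: 17.05
eef_pos: [0.5302, 0.3549, 0.1846]
tool_rot: [-0.0, 1.0, -0.004, -0.002]
ft_force: [-1.2, 0.4, -0.1]
grip_width: 0.0674
t 17.05 eef [0.5302 0.3549 0.1846] x [-1.    -0.     0.004] z [-0.004 -0.008 -1.   ] F [-1.2  0.4 -0.1] w 0.0674 j [ 0.59  0.55  0.31  1.34 -0.   -0.98]
shift cm [ 3.04  5.46 -5.57] roll 0.011186630304005305
```

```bash
python3 -c "
from h import *
st();cap('wrist','w9.png')
w=L('wrist')
cv2.imwrite('pics/w9z.png',cv2.resize(w.p[110:260,170:370,::-1],None,fx=4,fy=4,interpolation=cv2.INTER_CUBIC))"
```

```text
t 17.05 eef [0.5302 0.3549 0.1846] x [-1.    -0.     0.004] z [-0.004 -0.008 -1.   ] F [-1.2  0.4 -0.1] w 0.0674 j [ 0.59  0.55  0.31  1.34 -0.   -0.98]
```

View pics/w9z.png

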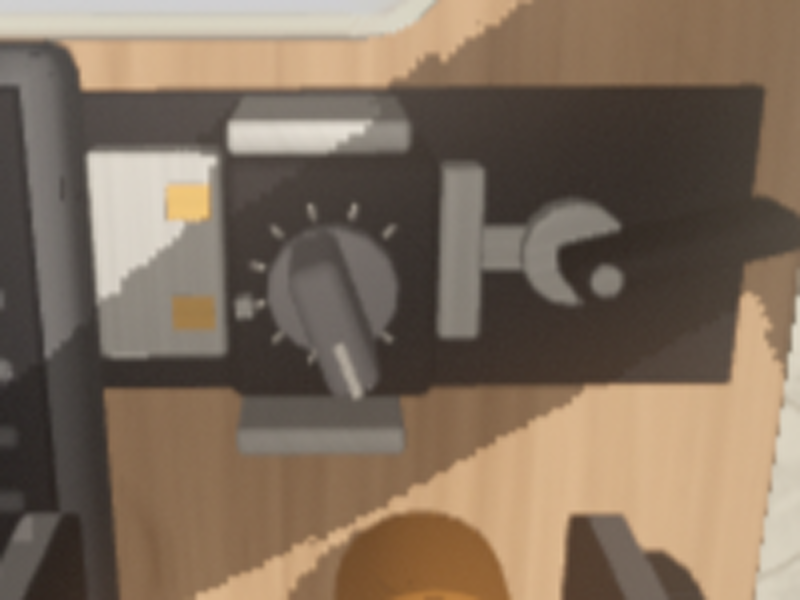

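The control stands flat in the dock between tongue (col 225) and jaw (col 440). Now plan the cam push; refine the pivot and lever angle.

```bash
cat > cam.py <<'E'
from h import *
PV=np.array([457.,354.])
def pose(phi,r=36,off=16.5):
    p=np.radians(phi); d=np.array([-np.cos(p),-np.sin(p)]); n=np.array([-np.sin(p),np.cos(p)])
    return (PV+r*d+off*n)/1000
def rows(phis,z,r=36,offs=None):
    for i,ph in enumerate(phis):
        c=pose(ph,r,16.5 if offs is None else offs[i]); print(ph,c.round(4)); shift([c[0],c[1],z],180+ph)
E
python3 -c "
from cam import *
w=L('wrist')
P=lambda x,y,z:(w.onz(170+x/4-.4,110+y/4-.4,z)*1000).round(1)
print(P(607,281,.043),P(795,205,.043),P(795,250,.043),P(720,215,.043),P(720,270,.043))
rows([5],.12,36,[28]);rows([14],.036,36,[28])"
```

```text
[456.9 353.6  43. ] [411.  333.7  43. ] [409.4 345.4  43. ] [429.7 336.2  43. ] [428.  350.7  43. ]
5 [0.4187 0.3788]
shift cm [11.22  2.37  6.69] roll -4.989921903495188
14 [0.4153 0.3725]
shift cm [11.54  1.8  15.09] roll -13.989791482555368
```

```bash
python3 -m inch '[[[4,3,0.4,0,-4],[2,6,0.8,1,-8],[0,9,1.4,3,-12],[0,11.5,1.8,5,-14],[0,11.5,1.8,6,-14]]]'; python3 -c "
from cam import *
st();rows([14],.036,36,[26])"
```

```text
clock: 17.73
eef_pos: [0.4138, 0.3728, 0.126]
tool_rot: [-0.123, 0.992, -0.004, -0.002]
ft_force: [-0.6, 0.2, 0.6]
grip_width: 0.0001
t 17.73 eef [0.4138 0.3728 0.126 ] x [-0.97  -0.244  0.005] z [-0.003 -0.008 -1.   ] F [-0.6  0.2  0.6] w 0.0001 j [ 0.74  0.43 -0.04  1.11 -0.   -1.08]
14 [0.4158 0.3705]
shift cm [-0.19 -0.2   9.  ] roll 0.13087776594124267
```

```bash
python3 -m inch '[[[0,0,0,3,0],[0,0,0,6,0],[0,0,0,8.3,0],[0,0,0,9,0],[0,0,0,9,0]]]'; python3 -c "
from cam import *
st();rows([14,20,28,36,45],.036)
cap('scene','s10.png');s=L('scene');cv2.imwrite('pics/s10z.png',cv2.resize(s.p[150:215,165:255,::-1],None,fx=8,fy=8,interpolation=cv2.INTER_CUBIC))"
```

```text
clock: 18.35
eef_pos: [0.4141, 0.372, 0.0361]
tool_rot: [-0.123, 0.992, -0.004, -0.002]
ft_force: [0.4, 0.2, 0.0]
grip_width: 0.0001
t 18.35 eef [0.4141 0.372  0.0361] x [-0.97  -0.243  0.005] z [-0.003 -0.008 -1.   ] F [0.4 0.2 0. ] w 0.0001 j [ 0.73  0.53 -0.15  0.9  -0.   -1.08]
14 [0.4181 0.3613]
shift cm [-0.12 -1.14  0.02] roll 0.0883805888760042
20 [0.4175 0.3572]
shift cm [ 0.03 -1.52  0.02] roll -5.911573219869706
28 [0.4175 0.3517]
shift cm [ 0.17 -2.06  0.03] roll -13.911582874450401
36 [0.4182 0.3462]
shift cm [ 0.24 -2.61  0.03] roll -21.911672901297038
45 [0.4199 0.3402]
shift cm [ 0.22 -3.23  0.04] roll -30.911861340923895
```

View pics/s10z.png

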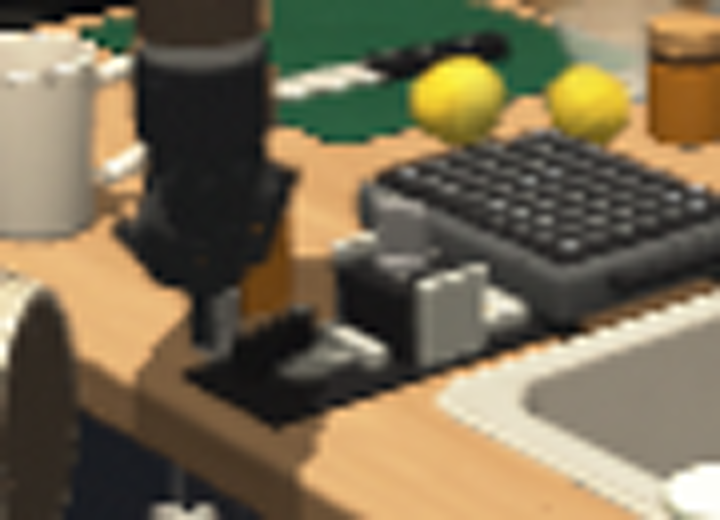

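Closed fingers stand on the +y side of the lever, at its height. Push.

```bash
python3 -m inch '[[[0,-0.1,-1.1,0,0],[0,0,-1.5,0,-6],[0,0.2,-2.1,0,-14],[0,0.2,-2.6,0,-22],[0,0.2,-3.2,0,-31]]]'; python3 -c "
from cam import *
st();rows([53,61,69,77,84],.036)"
```

```text
clock: 19.02
eef_pos: [0.4196, 0.3421, 0.0381]
tool_rot: [-0.386, 0.922, -0.001, -0.002]
ft_force: [-3.9, 3.9, 0.7]
grip_width: 0.0001
t 19.02 eef [0.4196 0.3421 0.0381] x [-0.702 -0.713  0.005] z [-0.004 -0.003 -1.   ] F [-3.9  3.9  0.7] w 0.0001 j [ 0.68  0.5  -0.19  0.88  0.   -1.68]
53 [0.4222 0.3352]
shift cm [ 0.31 -0.67  0.22] roll -7.55214385807163
61 [0.4251 0.3305]
shift cm [ 0.43 -1.21  0.22] roll -15.552211295064302
69 [0.4287 0.3263]
shift cm [ 0.48 -1.76  0.22] roll -23.55225960473487
77 [0.4328 0.3226]
shift cm [ 0.45 -2.31  0.22] roll -31.5522850442628
84 [0.4368 0.3199]
shift cm [ 0.37 -2.78  0.21] roll -38.55228694685402
```

Pushing at about 5 N, as expected. Continue.

```bash
python3 -m inch '[[[0,0.3,-0.7,0.1,-8],[0,0.4,-1.2,0.1,-16],[0,0.5,-1.8,0.1,-24],[0,0.4,-2.3,0.1,-32],[0,0.4,-2.8,0.1,-39]]]'; python3 -c "
from cam import *
st();rows([88,92,95],.036)
w=cap('scene','s11.png');s=L('scene');cv2.imwrite('pics/s11z.png',cv2.resize(s.p[150:215,165:255,::-1],None,fx=8,fy=8,interpolation=cv2.INTER_CUBIC))"
```

```text
clock: 19.65
eef_pos: [0.4356, 0.3201, 0.0382]
tool_rot: [-0.674, 0.739, 0.002, -0.002]
ft_force: [-5.1, 3.9, 1.0]
grip_width: 0.0001
t 19.65 eef [0.4356 0.3201 0.0382] x [-0.092 -0.996  0.   ] z [-0.006  0.    -1.   ] F [-5.1  3.9  1. ] w 0.0001 j [ 0.63  0.5  -0.19  0.88  0.   -2.42]
88 [0.4393 0.3186]
shift cm [ 0.12 -0.38  0.21] roll -3.2628910397020636
92 [0.4418 0.3174]
shift cm [ 0.21 -0.64  0.21] roll -7.262811206896892
95 [0.4437 0.3167]
shift cm [ 0.27 -0.84  0.21] roll -10.262752170638118
```

View pics/s11z.png

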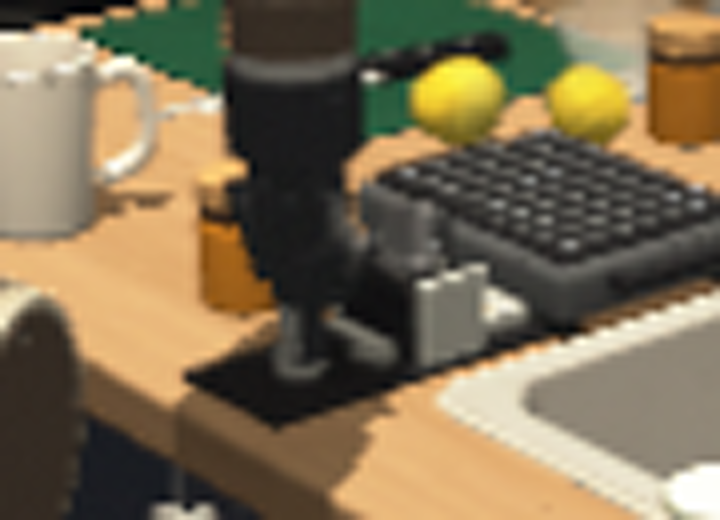

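```bash
python3 -m inch '[[[0,0.1,-0.2,0,-3],[0,0.1,-0.4,0.1,-5],[0,0.2,-0.55,0.1,-5],[0,0.2,-0.65,0.1,-5],[0,0.2,-0.7,0.1,-5]]]'; python3 -c "
from cam import *
st();rows([90],.036)"
```

```text
clock: 20.32
eef_pos: [0.44, 0.3178, 0.0379]
tool_rot: [-0.706, 0.708, 0.005, -0.003]
ft_force: [-9.5, 3.3, 5.2]
grip_width: 0.0004
t 20.32 eef [0.44   0.3178 0.0379] x [-0.002 -1.    -0.003] z [-0.011  0.003 -1.   ] F [-9.5  3.3  5.2] w 0.0004 j [ 0.62  0.51 -0.19  0.89  0.01 -2.52]
90 [0.4405 0.318 ]
shift cm [-0.02 -0.05  0.19] roll -0.12273940530685162
```

```bash
python3 -m inch '[[[0,0,-0.3,0,0],[0,0,-0.5,0,0],[0,0,-0.6,0,0],[0,0,-0.6,0,0],[0,0,-0.6,0,0]]]'; python3 -c "
from cam import *
st()"
```

```text
clock: 20.95
eef_pos: [0.4408, 0.3177, 0.038]
tool_rot: [-0.707, 0.707, 0.009, -0.006]
ft_force: [-12.8, 3.1, 5.5]
grip_width: 0.0004
t 20.95 eef [0.4408 0.3177 0.038 ] x [-0.001 -1.    -0.004] z [-0.022  0.004 -1.   ] F [-12.8   3.1   5.5] w 0.0004 j [ 0.62  0.51 -0.18  0.9   0.02 -2.52]
```

Motion has stopped (0.8 mm for a further 6 mm commanded). Back off and check from above.

```bash
python3 -m inch '[[[0,0,0.6,0,0],[0,0,1.2,-1,0],[0,0,1.2,-4,0],[0,0,1.2,-8,0],[0,0,1.2,-11,0]]]'; python3 -c "
from cam import *
st();shift([.47,.35,.22],180)"
```

```text
clock: 21.58
eef_pos: [0.4323, 0.3174, 0.1513]
tool_rot: [-0.706, 0.708, 0.008, -0.004]
ft_force: [1.1, 0.6, 0.1]
grip_width: -0.0001
t 21.57 eef [0.4323 0.3174 0.1513] x [-0.002 -1.    -0.006] z [-0.018  0.006 -1.   ] F [1.1 0.6 0.1] w -0.0001 j [ 0.63  0.38 -0.06  1.15  0.02 -2.51]
shift cm [-3.31 -3.64 -6.92] roll 89.88095450343988
```

```bash
python3 -m inch '[[[0,-1,-1.5,-2,10],[0,-2,-3,-4,20],[1,-3,-4.5,-6,30],[2,-3.3,-6,-7,40],[3,-3.3,-7.2,-7,50]]]'; python3 -c "
from cam import *
st();cap('wrist','w12.png')
shift([.5285,.354,.2],200)"
```

```text
clock: 22.2
eef_pos: [0.5074, 0.3502, 0.2228]
tool_rot: [-0.338, 0.941, 0.006, -0.005]
ft_force: [-0.1, -0.3, -0.7]
grip_width: 0.03
t 22.2 eef [0.5074 0.3502 0.2228] x [-0.771 -0.636  0.005] z [-0.014  0.008 -1.   ] F [-0.1 -0.3 -0.7] w 0.03 j [ 0.6   0.49  0.31  1.4   0.01 -1.66]
shift cm [-1.83 -0.98  2.16] roll 19.256629390744965
```

View pics/w12.png

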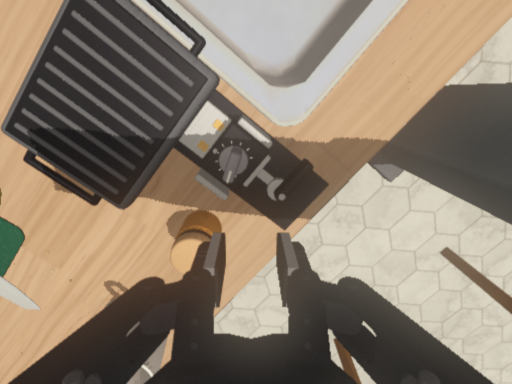

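```bash
python3 -c "
from h import *
w=L('wrist')
cv2.imwrite('pics/w12z.png',cv2.resize(w.p[90:230,170:335,::-1],None,fx=4.8,fy=4.2,interpolation=cv2.INTER_CUBIC) if 0 else cv2.resize(w.p[95:225,180:330,::-1],None,fx=5,fy=4.6*5/4.6*1.0,interpolation=cv2.INTER_CUBIC)[:600])"
```

```text
(no output)
```

View pics/w12z.png

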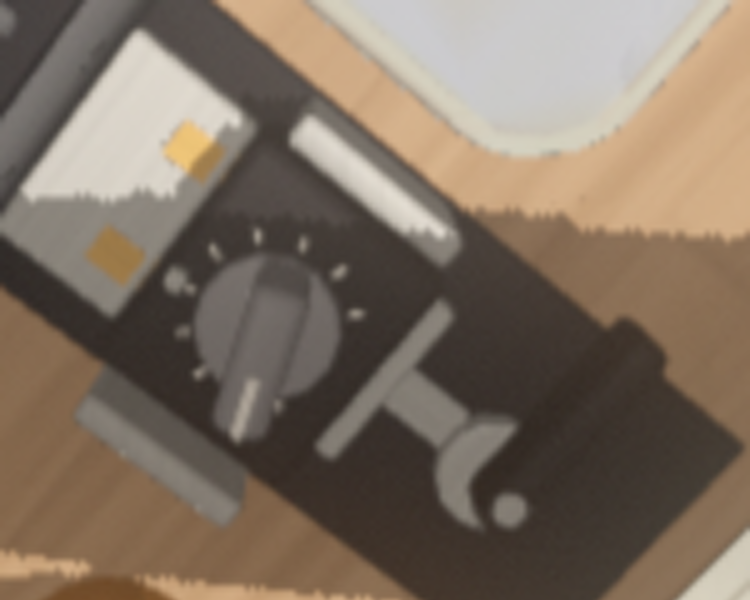

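```bash
cat > m12.py <<'E'
from h import *
w=L('wrist')
P=lambda x,y,z:(w.onz(180+x/5-.4,95+y/5-.4,z)*1000)[:2]
pv=P(509,510,.043); t=P(640,345,.043); e1=P(610,325,.043);e2=P(663,365,.043)
print('pivot',pv.round(1),'tip',t.round(1),e1.round(1),e2.round(1)); 
for q in (t,(e1+e2)/2): d=q-pv; print('lever yaw',np.degrees(np.arctan2(d[1],d[0])).round(1),np.hypot(*d).round(1))
a=P(445,300,.018);b=P(320,447,.018);print('jaw ctrl-side edge',a.round(1),b.round(1))
a=P(450,318,.018);b=P(332,460,.018);print('jaw far edge',a.round(1),b.round(1))
a=P(252,130,.006);b=P(112,316,.006);print('tongue',a.round(1),b.round(1))
print('chk- in',P(290,140,.056),P(440,265,.056)); print('chk+ in',P(110,375,.056),P(243,478,.056))
T=[(215,251),(258,236),(304,243),(340,271),(356,314),(182,331),(200,374),(279,406)]
A=np.array([P(x,y,.05) for x,y in T])
M=np.c_[2*A,np.ones(len(A))]; s=np.linalg.lstsq(M,(A**2).sum(1),rcond=None)[0]; c=s[:2]; print('dial c',c.round(1),'r',np.sqrt(s[2]+c@c).round(1))
for q in A: d=q-c; print(np.degrees(np.arctan2(d[1],d[0])).round(1),end=' ')
m=P(177,279,.053)-c; print('marker',np.degrees(np.arctan2(m[1],m[0])),np.hypot(*m))
pa,pb=P(252,382,.088),P(237,437,.088); d=pb-pa; print('pointer',np.degrees(np.arctan2(d[1],d[0])),(pb-c),np.degrees(np.arctan2(*(pb-c)[::-1])))
E
python3 m12.py
```

```text
pivot [457.  353.7] tip [460.8 303.9] [469.4 304.9] [453.4 304. ]
lever yaw -85.6 49.9
lever yaw -84.9 49.4
jaw ctrl-side edge [497.6 327.7] [497.3 377. ]
jaw far edge [493.7 330.3] [492.7 377.8]
tongue [559.4 327.1] [558.5 386.5]
chk- in [552.46551799 317.68582199] [510.93096497 317.73002167]
chk+ in [551.56831394 383.0117751 ] [513.75593714 383.50089119]
dial c [531.  352.6] r 19.7
-15.1 -44.9 -75.0 -104.5 -134.8 45.0 76.3 135.1 marker 11.362134274873252 22.345393974895373
pointer 113.37870963863821 [-5.59531477 14.06575324] 111.69251545881785
```

Jaw has moved by about 8 mm and the lever reads -85 to -88° (its side face biases this), so it is near home but not proven. I'll press once more near the tip, more firmly, to be sure of the stop.

```bash
python3 -c "
from h import *
st();shift([.424,.312,.12],180)"; python3 -m inch '[[[1,2,-1.5,1,8],[0,4,-3,3,16],[0,6,-5,5,24],[0,8,-6.5,7,32],[0,8.9,-7.7,9,40]]]'; python3 -c "
from h import *
st();shift([.422,.311,.036],180)"
```

```text
t 22.25 eef [0.5084 0.3498 0.2219] x [-0.774 -0.633  0.006] z [-0.013  0.007 -1.   ] F [ 1.4  0.1 -0. ] w 0.0301 j [ 0.6   0.49  0.31  1.4   0.01 -1.66]
shift cm [ 8.87  2.27 10.27] roll 39.2571360224652
clock: 22.88
eef_pos: [0.4866, 0.233, 0.1317]
tool_rot: [0.008, 1.0, 0.004, -0.006]
ft_force: [0.6, -0.3, -0.3]
grip_width: 0.0
t 22.88 eef [0.4866 0.233  0.1317] x [-1.     0.016  0.012] z [-0.012  0.007 -1.   ] F [ 0.6 -0.3 -0.3] w 0.0 j [ 0.44  0.4  -0.08  1.1   0.01 -1.11]
shift cm [6.47 7.62 9.7 ] roll -0.9438979228662938
```

I typed that move before seeing the computed shift, so the arm went to (0.487,0.233). It is high up and harmless. Correcting.

```bash
python3 -m inch '[[[0,2.5,2.5,0,-1],[0,5,5.2,1,-1],[0,6.5,7.6,3,-1],[0,6.5,7.6,6,-1],[0,6.5,7.6,8,-1]]]'; python3 -c "
from h import *
st();shift([.425,.311,.037],180)"
```

```text
clock: 23.5
eef_pos: [0.4215, 0.3107, 0.0528]
tool_rot: [-0.002, 1.0, 0.003, -0.006]
ft_force: [-0.1, -0.5, 0.1]
grip_width: -0.0001
t 23.5 eef [0.4215 0.3107 0.0528] x [-1.    -0.004  0.011] z [-0.012  0.007 -1.   ] F [-0.1 -0.5  0.1] w -0.0001 j [ 0.63  0.45 -0.23  0.89  0.01 -0.95]
shift cm [-0.37  0.02  1.57] roll 0.22502300859703728
```

```bash
python3 -m inch '[[[0,0,0,1,0],[0,0,0,1.5,0],[0,-0.8,0,1.5,0],[0,-1.5,0,1.5,0],[0,-2,0,1.5,0]]]'; python3 -m inch '[[[0,-0.5,0,0,0],[0,-1,0,0,0],[0,-1.5,0,0,0],[0,-1.5,0,0,0],[0,-1.5,0,0,0]]]'
```

```text
clock: 24.12
eef_pos: [0.4384, 0.3109, 0.0382]
tool_rot: [-0.002, 1.0, 0.004, -0.009]
ft_force: [-17.4, 0.9, 14.2]
grip_width: -0.0002
clock: 24.75
eef_pos: [0.4392, 0.3106, 0.0381]
tool_rot: [-0.005, 1.0, 0.005, -0.024]
ft_force: [-35.7, 1.5, 26.5]
grip_width: 0.0002
```

Firm stop: 36 N moves it no farther. Cam is home. Back off and go to the dial.

```bash
python3 -m inch '[[[0,0.8,0,0,0],[0,2,0,0,0],[0,2,0,-4,0],[0,2,0,-9,0],[0,2,0,-14,0]]]'; python3 -c "
from h import *
st();shift([.5313,.353,.2],201)"
```

```text
clock: 25.38
eef_pos: [0.4268, 0.309, 0.1804]
tool_rot: [-0.005, 1.0, 0.005, -0.023]
ft_force: [0.7, 0.0, -0.9]
grip_width: -0.0001
t 25.38 eef [0.4268 0.309  0.1804] x [-0.999 -0.009  0.046] z [-0.046  0.009 -0.999] F [ 0.7  0.  -0.9] w -0.0001 j [ 0.61  0.35 -0.01  1.24  0.03 -0.97]
shift cm [-10.39   4.32  -2.39] roll -20.503039354013527
```

```bash
python3 -m inch '[[[1,-3,1,-1,-5],[2,-6,2.4,-2,-10],[3,-9,3.6,-2.4,-15],[4,-10.4,4.3,-2.4,-20.5],[4,-10.4,4.3,-2.4,-20.5]]]'; python3 -c "
from h import *
st();cap('wrist','w13.png');w=L('wrist');u,v=w.proj([.531,.353,.05]);print(u,v);u,v=int(u)-60,int(v)-60;cv2.imwrite('pics/w13z.png',cv2.resize(w.p[v:v+120,u:u+120,::-1],None,fx=5,fy=5,interpolation=cv2.INTER_CUBIC));print('off',u,v)"
```

```text
clock: 26.0
eef_pos: [0.5329, 0.3527, 0.1994]
tool_rot: [-0.181, 0.983, 0.009, -0.021]
ft_force: [-0.0, -0.1, -0.4]
grip_width: 0.0398
t 26.0 eef [0.5329 0.3527 0.1994] x [-0.933 -0.357  0.038] z [-0.045  0.009 -0.999] F [-0.  -0.1 -0.4] w 0.0398 j [ 0.57  0.57  0.38  1.41  0.03 -1.37]
247.6418303527493 175.7350855168229
off 187 115
```

View pics/w13z.png

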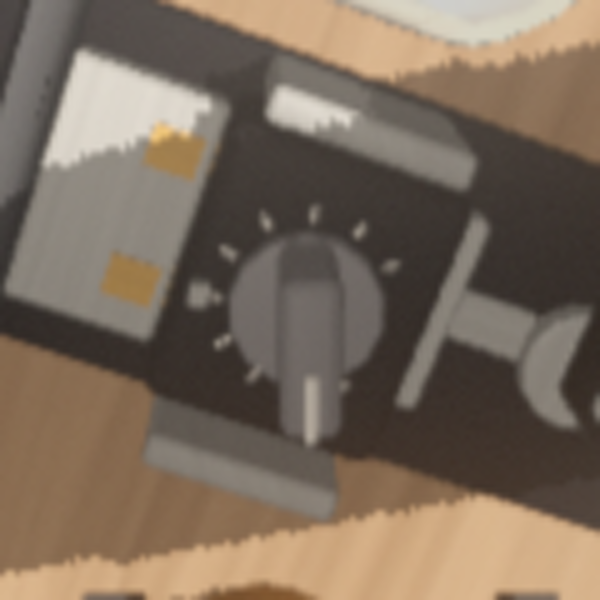

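```bash
python3 - <<'E'
from h import *
w=L('wrist')
P=lambda x,y,z:(w.onz(187+x/5-.4,115+y/5-.4,z)*1000)[:2]
T=[(229,252),(266,221),(314,213),(360,231),(391,265),(222,341),(254,373),(345,386)]
A=np.array([P(x,y,.05) for x,y in T]); M=np.c_[2*A,np.ones(len(A))]; s=np.linalg.lstsq(M,(A**2).sum(1),rcond=None)[0]; c=s[:2]; print('c',c.round(1),np.sqrt(s[2]+c@c).round(1))
ang=lambda d:np.degrees(np.arctan2(d[1],d[0])).round(1)
print([ang(q-c) for q in A],'tick15',ang(P(217,298,.05)-c))
for x,y in [(197,293),(200,294),(203,294)]:
  for z in (.05,.053,.056): d=P(x,y,z)-c; print(x,z,ang(d),np.hypot(*d).round(1),end=' | ')
pa,pb=P(312,380,.088),P(310,442,.088); print('ptr',ang(pb-pa),(pb-c).round(1),ang(pb-c))
# bar edges
for x in (281,343): 
  a,b=P(x,300,.088),P(x-0,420,.088); print('edge',a.round(1),b.round(1),ang(b-a))
X=w.cloud();m=(X[...,2]>.083)&(X[...,2]<.093)&(abs(X[...,0]-.53)<.03)&(abs(X[...,1]-.353)<.03)
Q=X[m]*1000;print(len(Q),cv2.minAreaRect(Q[:,:2].astype(np.float32)))
ys,xs=np.nonzero(m);P2=np.array([w.onz(u,v,.088)[:2] for u,v in zip(xs,ys)])*1000
l=cv2.fitLine(P2.astype(np.float32),cv2.DIST_L2,0,.01,.01).ravel();print('fit',ang(l[:2]),P2.mean(0),Q[:,2].mean())
cv2.imwrite('pics/w13m.png',cv2.resize(w.p[160:190,215:245,::-1],None,fx=20,fy=20,interpolation=cv2.INTER_CUBIC))
shift([c[0]/1000,c[1]/1000,.08],201)
E
```

```text
c [530.8 352.6] 19.7
[np.float64(-14.8), np.float64(-44.3), np.float64(-73.6), np.float64(-104.1), np.float64(-133.6), np.float64(44.5), np.float64(74.1), np.float64(134.7)] tick15 15.9
197 0.05 14.0 23.2 | 197 0.053 11.7 23.2 | 197 0.056 9.4 23.2 | 200 0.05 14.3 22.5 | 200 0.053 12.0 22.5 | 200 0.056 9.6 22.5 | 203 0.05 14.2 21.9 | 203 0.053 11.7 21.9 | 203 0.056 9.3 21.9 | ptr 109.0 [-4.9 14.4] 108.8
edge [540.7 342.7] [532.6 364.7] 110.3
edge [530.2 338.8] [521.6 360.8] 111.2
397 ((531.093017578125, 351.90185546875), (11.288498878479004, 31.198406219482422), 20.29517364501953)
fit -70.2 [531.95239918 350.61931641] 86.85376069360228
shift cm [-0.37 -0.23 11.94] roll -0.14730904116502982
```

View pics/w13m.png

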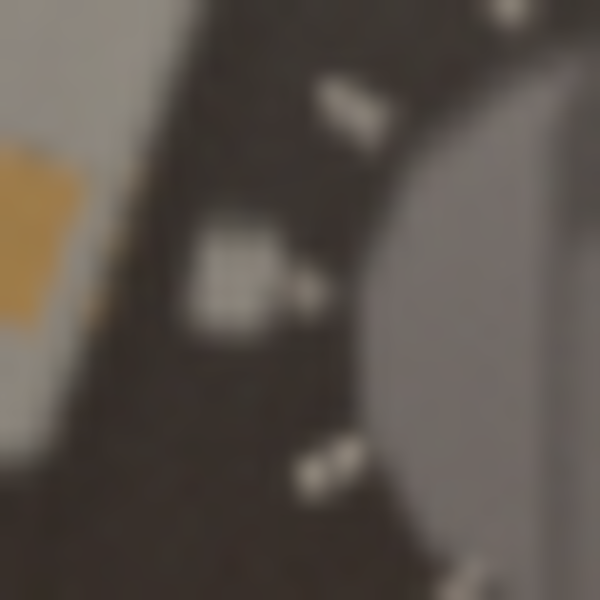

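Marker at 11.8° (three looks: 12.0, 11.4, 11.8), pointer at about 110°, dial axis (0.5309,0.3525). Descend on the bar grip.

```bash
python3 -m inch '[[[4,-0.2,-0.1,4,1],[4,-0.4,-0.2,8,1],[4,-0.4,-0.2,10.5,1],[4,-0.4,-0.2,11.2,1],[4,-0.4,-0.2,11.2,1]]]'; python3 -c "
from h import *
st();shift([.5309,.3525,.081],200);cap('wrist','w14.png')"
```

```text
clock: 26.68
eef_pos: [0.5311, 0.3529, 0.0879]
tool_rot: [-0.172, 0.985, 0.008, -0.022]
ft_force: [0.4, 1.1, 0.7]
grip_width: 0.0398
t 26.68 eef [0.5311 0.3529 0.0879] x [-0.94 -0.34  0.04] z [-0.045  0.009 -0.999] F [0.4 1.1 0.7] w 0.0398 j [ 0.57  0.64  0.2   1.17  0.03 -1.35]
shift cm [ 0.01 -0.04  0.69] roll -0.1777729941467036
```

View pics/w14.png

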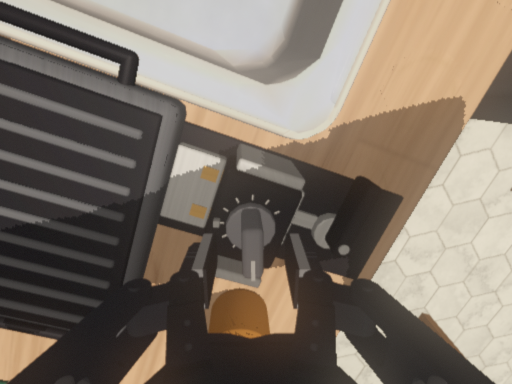

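Bar grip is centred between the open fingers. Lower 6 mm and close.

```bash
python3 -m inch '[[[4,0,0,0.3,0],[4,0,0,0.6,0],[2,0,0,0.6,0],[1,0,0,0.6,0],[0.8,0,0,0.6,0]]]'; python3 -m inch '[[[0.8,0,0,0,0],[0.8,0,0,0,0],[0.8,0,0,0,0],[0.8,0,0,0,0],[0.8,0,0,0,0]]]';python3 -c "
from h import *
e,M=st();print(np.degrees(np.arctan2(M[1,1],M[0,1])))"
```

```text
clock: 27.35
eef_pos: [0.5306, 0.3531, 0.0832]
tool_rot: [-0.172, 0.985, 0.008, -0.022]
ft_force: [-5.3, -1.6, 5.2]
grip_width: 0.0107
clock: 27.98
eef_pos: [0.5306, 0.3531, 0.0832]
tool_rot: [-0.172, 0.985, 0.008, -0.022]
ft_force: [-3.0, -1.2, 2.0]
grip_width: 0.0104
t 27.98 eef [0.5306 0.3531 0.0832] x [-0.94 -0.34  0.04] z [-0.045  0.009 -0.999] F [-3.  -1.2  2. ] w 0.0104 j [ 0.57  0.64  0.19  1.15  0.03 -1.35]
109.83803234681274
```

```bash
python3 -m inch '[[[0.8,0,0,0,9],[0.8,0,0,0,18],[0.8,0,0,0,27],[0.8,0,0,0,36],[0.8,0,0,0,45]]]';python3 -c "
from h import *
e,M=st();print(np.degrees(np.arctan2(M[1,1],M[0,1])));shift([.5309,.3525,.083])"
```

```text
clock: 28.6
eef_pos: [0.5323, 0.3531, 0.0832]
tool_rot: [0.22, 0.975, 0.0, -0.021]
ft_force: [1.2, -2.5, -0.9]
grip_width: 0.0107
t 28.6 eef [0.5323 0.3531 0.0832] x [-0.902  0.43   0.042] z [-0.042  0.01  -0.999] F [ 1.2 -2.5 -0.9] w 0.0107 j [ 0.57  0.64  0.19  1.15  0.03 -0.56]
64.56272668487495
shift cm [ 0.1  -0.12  0.03] roll None
```

```bash
python3 -m inch '[[[0.8,0,0,0,9],[0.8,0.1,0,0,18],[0.8,0.1,-0.1,0,27],[0.8,0.1,-0.1,0,36],[0.8,0.1,-0.1,0,45]]]';python3 -c "
from h import *
e,M=st();print(np.degrees(np.arctan2(M[1,1],M[0,1])));shift([.5309,.3525,.083]);cap('wrist','w15.png')"
```

```text
clock: 29.22
eef_pos: [0.5332, 0.3518, 0.0832]
tool_rot: [0.579, 0.815, -0.008, -0.017]
ft_force: [1.4, -3.8, -0.6]
grip_width: 0.0106
t 29.23 eef [0.5332 0.3518 0.0832] x [-0.328  0.944  0.02 ] z [-0.037  0.008 -0.999] F [ 1.4 -3.8 -0.6] w 0.0106 j [0.57 0.64 0.19 1.15 0.03 0.24]
19.21487838930357
shift cm [ 0.14 -0.2   0.03] roll None
```

View pics/w15.png

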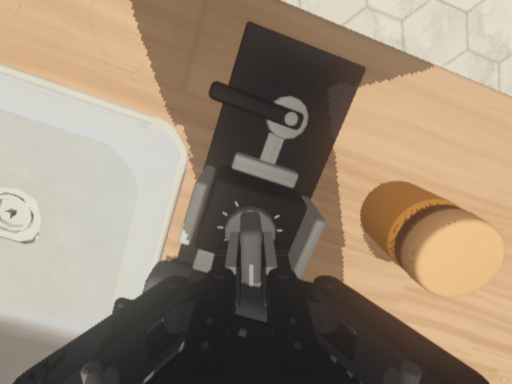

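```bash
python3 -m inch '[[[0.8,0,0,0,3],[0.8,0,0,0,6],[0.8,0,0,0,7.4],[0.8,0,0,0,7.4],[0.8,0,0,0,7.4]]]';python3 -c "
from h import *
e,M=st();print(np.degrees(np.arctan2(M[1,1],M[0,1])))"; python3 -m inch '[[[2,0,0,0,0],[4,0,0,0,0],[4,0,0,-0.5,0],[4,0,0,-4,0],[4,0,0,-9,0]]]';python3 -c "
from h import *
e,M=st();shift([.531,.353,.25],145)"
```

```text
clock: 29.9
eef_pos: [0.5333, 0.3514, 0.0831]
tool_rot: [0.632, 0.775, -0.009, -0.017]
ft_force: [-1.3, -3.5, 2.5]
grip_width: 0.011
t 29.9 eef [0.5333 0.3514 0.0831] x [-0.202  0.979  0.014] z [-0.037  0.007 -0.999] F [-1.3 -3.5  2.5] w 0.011 j [0.57 0.64 0.19 1.15 0.03 0.37]
11.660583274518
clock: 30.52
eef_pos: [0.5357, 0.3504, 0.1725]
tool_rot: [0.631, 0.775, -0.011, -0.017]
ft_force: [1.1, 0.3, -0.5]
grip_width: 0.0401
t 30.52 eef [0.5357 0.3504 0.1725] x [-0.202  0.979  0.013] z [-0.041  0.005 -0.999] F [ 1.1  0.3 -0.5] w 0.0401 j [0.57 0.58 0.33 1.35 0.03 0.36]
shift cm [ 0.45 -0.71 -7.73] roll -43.32032851092731
```

```bash
python3 -m inch '[[[4,0,0,-1,-10],[4,0,0,-2,-20],[4,0,0,-2,-30],[4,0,0,-2,-40],[4,0,0,-2,-50]]]'; python3 -m inch '[[[4,0,0,0,-10],[4,0,0,0,-20],[4,0,0,0,-28],[4,0,0,0,-28],[4,0,0,0,-28]]]';python3 -c "
from h import *
st();cap('wrist','w16.png');w=L('wrist');u,v=w.proj([.531,.353,.05]);u,v=int(u)-60,int(v)-60;cv2.imwrite('pics/w16z.png',cv2.resize(w.p[v:v+120,u:u+120,::-1],None,fx=5,fy=5,interpolation=cv2.INTER_CUBIC));print('off',u,v)"
```

```text
clock: 31.15
eef_pos: [0.5367, 0.3506, 0.193]
tool_rot: [0.242, 0.97, -0.002, -0.02]
ft_force: [1.1, -0.2, 0.2]
grip_width: 0.0403
clock: 31.78
eef_pos: [0.5367, 0.3507, 0.1932]
tool_rot: [0.001, 1.0, 0.003, -0.02]
ft_force: [-0.7, 0.4, -0.3]
grip_width: 0.0399
t 31.77 eef [0.5367 0.3507 0.1932] x [-0.999  0.002  0.04 ] z [-0.04   0.006 -0.999] F [-0.7  0.4 -0.3] w 0.0399 j [ 0.57  0.57  0.37  1.4   0.03 -1.  ]
off 190 120
```

View pics/w16z.png

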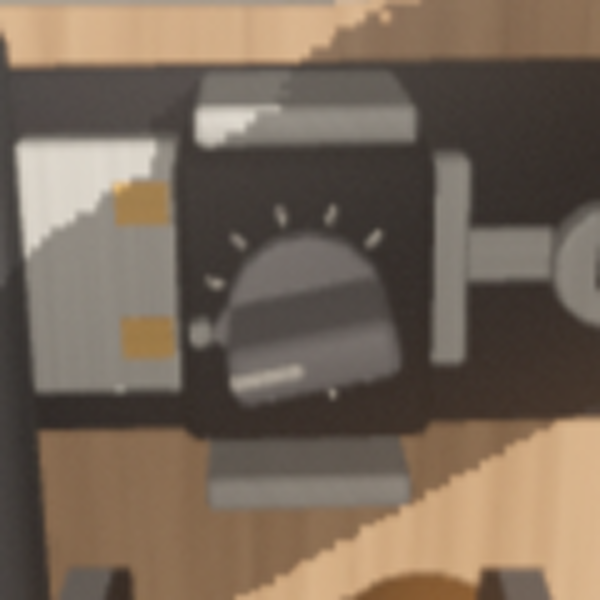

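Bar's white line at (235–300, 370–388); its nose points at the tab at (203,332). Measure both.

```bash
python3 - <<'E'
from h import *
w=L('wrist')
P=lambda x,y,z:(w.onz(190+x/5-.4,120+y/5-.4,z)*1000)[:2]
ang=lambda d:np.degrees(np.arctan2(d[1],d[0])).round(1)
T=[(215,282),(238,240),(281,216),(332,214),(374,238),(333,394)]
A=np.array([P(x,y,.05) for x,y in T]); M=np.c_[2*A,np.ones(len(A))]; s=np.linalg.lstsq(M,(A**2).sum(1),rcond=None)[0]; c=s[:2]; print('c',c.round(1),np.sqrt(s[2]+c@c).round(1),[ang(q-c) for q in A])
for cc in (c,np.array([530.9,352.6])):
  for z in (.05,.053,.056):
    d=P(202,332,z)-cc; print('mk',z,ang(d),np.hypot(*d).round(1),end=' | ')
pa,pb=P(300,372,.088),P(233,386,.088); print('\nline',ang(pb-pa),'tip',ang(pb-c))
X=w.cloud();m=(X[...,2]>.083)&(X[...,2]<.093)&(abs(X[...,0]-.53)<.03)&(abs(X[...,1]-.353)<.03)
ys,xs=np.nonzero(m);P2=np.array([w.onz(u,v,.088)[:2] for u,v in zip(xs,ys)])*1000
l=cv2.fitLine(P2.astype(np.float32),cv2.DIST_L2,0,.01,.01).ravel();print('fit',ang(l[:2]),P2.mean(0),cv2.minAreaRect(P2.astype(np.float32)))
# nose point at z~.05-.058
for z in (.052,.056): print('nose',ang(P(222,331,z)-c))
E
```

```text
c [530.8 353.1] 20.1 [np.float64(-16.5), np.float64(-45.6), np.float64(-74.4), np.float64(-104.1), np.float64(-133.0), np.float64(105.3)]
mk 0.05 13.2 22.7 | mk 0.053 10.7 22.3 | mk 0.056 8.2 22.1 | mk 0.05 14.5 22.7 | mk 0.053 12.1 22.4 | mk 0.056 9.6 22.1 | 
line 11.6 tip 10.6
fit 11.6 [531.47428255 350.85131294] ((531.3663940429688, 350.75445556640625), (31.35348129272461, 12.359488487243652), 11.591917991638184)
nose 13.6
nose 9.6
```

Pointer 11.6°, marker 10.7–12.1°: agreement. One parallax-free check: put the camera right above the marker.

```bash
python3 -c "
from h import *
shift([.545,.437,.18],180)"; python3 -m inch '[[[4,-0.2,2.5,0.3,0],[4,-0.5,5,0.6,0],[4,-0.5,7.5,0.8,0],[4,-0.7,8.6,1,0],[4,-0.7,8.6,1,0]]]';python3 -c "
from h import *
st();cap('wrist','w17.png');w=L('wrist');print(-w.R.T@w.t);u,v=w.proj([.531,.353,.05]);u,v=int(u)-60,int(v)-60;cv2.imwrite('pics/w17z.png',cv2.resize(w.p[v:v+120,u:u+120,::-1],None,fx=5,fy=5,interpolation=cv2.INTER_CUBIC));print('off',u,v)"
```

```text
shift cm [-0.87  8.62  1.34] roll -0.08863331179751571
clock: 32.45
eef_pos: [0.5432, 0.4371, 0.1827]
tool_rot: [0.001, 1.0, 0.003, -0.02]
ft_force: [-0.7, 0.3, 0.4]
grip_width: 0.0401
t 32.45 eef [0.5432 0.4371 0.1827] x [-0.999  0.001  0.04 ] z [-0.04   0.006 -0.999] F [-0.7  0.3  0.4] w 0.0401 j [ 0.67  0.7   0.57  1.47  0.03 -0.9 ]
[0.54869883 0.35383064 0.31011134]
off 198 32
```

View pics/w17z.png

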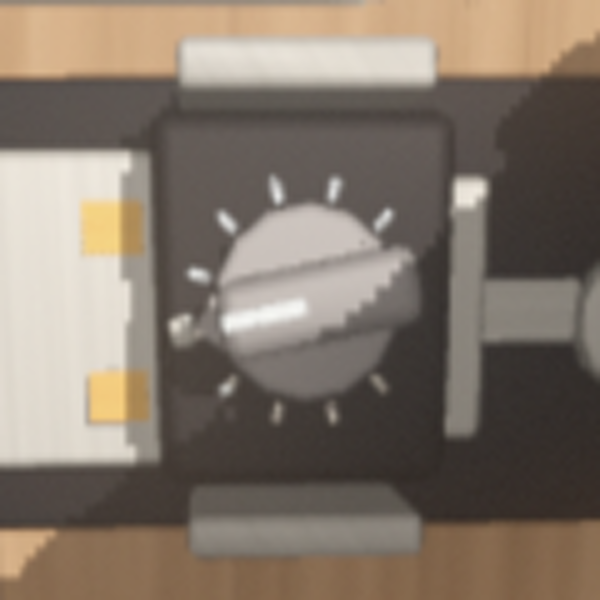

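```bash
python3 - <<'E'
from h import *
w=L('wrist')
P=lambda x,y,z:(w.onz(198+x/5-.4,32+y/5-.4,z)*1000)[:2]
ang=lambda d:np.degrees(np.arctan2(d[1],d[0])).round(1)
T=[(199,274),(228,221),(277,190),(335,188),(383,219),(229,386),(277,412),(332,412),(379,383)]
A=np.array([P(x,y,.05) for x,y in T]); M=np.c_[2*A,np.ones(len(A))]; s=np.linalg.lstsq(M,(A**2).sum(1),rcond=None)[0]; c=s[:2]; print('c',c.round(1),np.sqrt(s[2]+c@c).round(1),[ang(q-c) for q in A])
for x,y in((180,330),(183,329)):
  for z in (.05,.053,.056):
    d=P(x,y,z)-c; print('mk',z,ang(d),np.hypot(*d).round(1),end=' | ')
pa,pb=P(306,306,.088),P(224,324,.088); print('\nline',ang(pb-pa),'tip',ang(pb-c))
X=w.cloud();m=(X[...,2]>.083)&(X[...,2]<.093)&(abs(X[...,0]-.53)<.03)&(abs(X[...,1]-.353)<.03)
ys,xs=np.nonzero(m);P2=np.array([w.onz(u,v,.088)[:2] for u,v in zip(xs,ys)])*1000
l=cv2.fitLine(P2.astype(np.float32),cv2.DIST_L2,0,.01,.01).ravel();print('fit',ang(l[:2]),P2.mean(0),cv2.minAreaRect(P2.astype(np.float32)))
E
python3 -c "
from h import *
cap('side','d17.png');cap('scene','s17.png');st()
for n in('side','scene'):
  w=L(n);print(n,w.pt(*[ (257,262),(196,173)][n=='scene']).round(3))"
```

```text
c [531.  352.6] 19.5 [np.float64(-14.7), np.float64(-45.0), np.float64(-74.9), np.float64(-105.0), np.float64(-134.3), np.float64(45.8), np.float64(75.1), np.float64(105.3), np.float64(134.9)]
mk 0.05 11.2 23.0 | mk 0.053 11.1 22.9 | mk 0.056 11.1 22.8 | mk 0.05 11.0 22.4 | mk 0.053 11.0 22.3 | mk 0.056 10.9 22.3 | 
line 11.6 tip 11.7
fit 11.6 [531.35747312 352.36002125] ((531.36865234375, 352.43829345703125), (31.41883659362793, 11.727578163146973), 11.688177108764648)
t 32.6 eef [0.5436 0.4359 0.1836] x [-0.999  0.002  0.04 ] z [-0.04   0.006 -0.999] F [ 0.3  0.3 -0.1] w 0.0403 j [ 0.66  0.7   0.57  1.47  0.03 -0.91]
side [0.496 0.464 0.083]
scene [0.489 0.44  0.082]
```

View pics/s17.png

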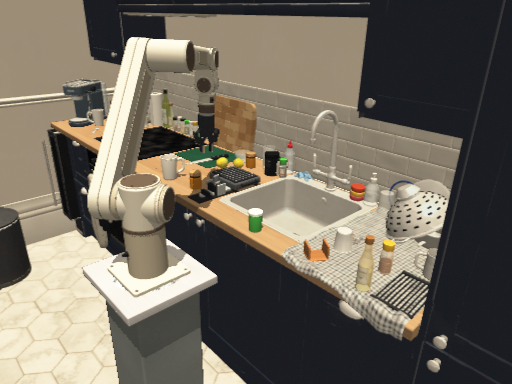

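View pics/w17.png

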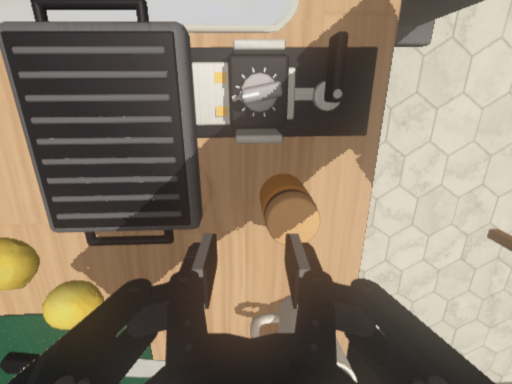

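Seen from straight above, marker 11.0° and pointer 11.6°. The lever points straight along griddle -y (pivot (338,94), end (337,38)) and the jaw is tight on the box. Bystanders are in place and the arm touches nothing.

```bash
python3 -c "
from h import *
ticket.job_done();st()"
```

```text
the job is handed in; nothing more can be done
the job is handed in; nothing more can be done
```

The control is in the dock with its contacts toward the griddle, the cam lever is home, and the pointer stands at the marker. I handed the job in at about 32.6 s on the robot's clock.

**What I did:** I lifted the control from the cradle by its ends, put it down on the strip, and took it again by its long faces. I then stood it in the dock, pushed the cam lever to its stop, and only after that turned the dial about 98° clockwise and let go.

**Last checks:**
- **Pointer and marker:** the parallax-free view from straight above gave the pointer at 11.6° and the marker at 11.0°. Earlier oblique views had put the marker between 10.7° and 12.1°, so it shows no sign of having been pushed.
- **Cam lever:** after the first push an oblique picture read the lever 2–5° short of home. I pressed again up to 36 N and it moved no farther. From above it then pointed straight along griddle -y, with the jaw 8 mm forward against the box.
- **Bystanders:** the honey jar measured at its starting spot, and the others in view looked undisturbed in the final pictures. I did not re-measure each one.

**What went wrong:** I typed one free-air move before reading the computed shift, so the arm went to the wrong place, high up and touching nothing. The firm cam push also left the tool tilted about 2.5°. The dial still turned with side forces of only a few newtons.

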